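# Put the drill cassettes away in the steel tool chest

### The job

Put the two drill cassettes lying on the bench away in the steel tool chest: raise the chest's lid all the way until its gas strut props it open, then stack the deep cassette on the one already in the chest and the shallow cassette on top of the deep one, chamfered corners over chamfered corners, so that each skirt drops fully home over the cover below. Carry the cassettes level, and finally lower the lid under control, without letting it slam, until it is fully shut. Leave the oil bottle, the spanner and the bin of fittings where they are.

Things in the scene. Friction and masses are not known exactly. Their poses are not given: they have to be found in the camera images.
- chest_floor (a point): Green steel tool chest fixed to the bench, 185 mm deep (its x) by 280 mm wide (y), walls 4 mm, rim 108 mm above the bench, shut at the start. This point: centre of its inner floor, 4 mm above the bench; x points from the chest's front to its back (hinge side), z up. The gas strut takes up 25 mm inside the right (-y) wall; the base cassette stands inside.
- lid (a joint): Chest lid's hinge, rad: 0 shut, 1.62 at the stop, fully open. A shallow steel cap 20 mm deep, 0.65 kg, hinged along the chest's back rim. Below about 0.4 rad its weight closes it; above about 0.6 rad the damped gas strut pushes it up to the stop and holds it. At the handle 2 to 5 N raise or lower it.
- lid_hinge (a point): Point on the lid's hinge line at mid-width, on the chest's back rim (92.5 mm behind the chest's centre, 108 mm above the bench). The hinge line is this frame's y axis; the frame turns with the lid (shut, its axes are those of the chest).
- lid_handle (a point): Centre of the lid's handle: a round steel bar 10 mm thick, 110 mm long, parallel to the hinge line, standing 40 mm out from the lid's front edge on a leg at either end. Shut, it lies 225 mm in front of the hinge line and 10 mm above it (118 mm above the bench); it swings up and back in an arc to 335 mm above the bench. The frame turns with the lid.
- base_center (a point): Grey drill cassette standing on the chest floor, 0.6 kg: 60 (x) by 150 mm (y), body 30 mm high to its shoulder; both corners of the +y end chamfered 16 mm, the -y end square. On top a clear cover 6 mm high, set in 6 mm all round, edges tapered; below, a recess 7 mm deep in a 4 mm thick skirt. This point: its centre, 15 mm above the underside.
- deep_center (a point): The deep cassette, loose on the bench: outline, skirt and cover as the base cassette (60 by 150 mm, chamfered corners at the +y end), body 42 mm high to the shoulder, about 0.45 kg. Centre, 21 mm above its underside. Fully home, its underside rests on the shoulder of the cassette below, with about 2 mm of play sideways.
- shallow_center (a point): The shallow cassette, loose on the bench, turned by more than a right angle from the base cassette: outline, skirt and cover as the base cassette (60 by 150 mm, chamfered corners at the +y end), body 28 mm high to the shoulder, about 0.28 kg. Centre, 14 mm above its underside.
- oil_bottle: Bystander: cream plastic oil bottle with a black cap, 62 mm across, 170 mm high. Origin at the centre of its base.
- spanner: Bystander: steel combination spanner, about 160 mm long along its x, lying on the bench. Origin at its middle, on the bench.
- parts_bin: Bystander: small blue open-fronted bin of brass fittings, 80 by 110 mm, 55 mm high. Origin at the centre of its base.
Things that resemble listed ones, but are neither listed nor needed, are in the scene too. Leave any blue or green look-alike of the part that bears shallow_center alone.

How it is judged (in metres and radians):
On the way, in this order (a step that is already met when the one before it is completed fails the run):
1. the lid is raised until the gas strut props it open (past 1.4 rad) (value of joint lid above 1.4 rad), for 0.3 s.
2. the deep cassette is seated on the base cassette in the chest, chamfered corners matched, with the lid still propped open (value of joint lid above 1.2 rad and horizontal distance between deep_center and base_center below 0.005 m and z of deep_center in the frame of base_center between 0.033 and 0.0378 m and angle between the z axis of deep_center and the z axis of base_center, either way round below 0.025 rad and angle between the y axis of deep_center and the y axis of base_center, either way round below 0.1 rad), for 0.3 s.
3. the shallow cassette is seated on the deep one, chamfered corners matched, with the lid still propped open (value of joint lid above 1.2 rad and horizontal distance between shallow_center and deep_center below 0.005 m and z of shallow_center in the frame of deep_center between 0.032 and 0.0368 m and angle between the z axis of shallow_center and the z axis of deep_center, either way round below 0.025 rad and angle between the y axis of shallow_center and the y axis of deep_center, either way round below 0.1 rad), for 0.3 s.
At the end, for the whole second after the job is handed in: Lid shut (within 0.03 rad); in the chest the deep cassette is home on the base cassette and the shallow one on the deep one: centres within 5 mm sideways, long sides within 0.1 rad, flat within 0.025 rad, at most 1.8 mm above or 3 mm below seated height; base within 80 mm of the chest's middle (value of joint lid below 0.03 rad and horizontal distance between base_center and chest_floor below 0.08 m and horizontal distance between deep_center and base_center below 0.005 m and z of deep_center in the frame of base_center between 0.033 and 0.0378 m and angle between the z axis of deep_center and the z axis of base_center, either way round below 0.025 rad and angle between the y axis of deep_center and the y axis of base_center, either way round below 0.1 rad and horizontal distance between shallow_center and deep_center below 0.005 m and z of shallow_center in the frame of deep_center between 0.032 and 0.0368 m and angle between the z axis of shallow_center and the z axis of deep_center, either way round below 0.025 rad and angle between the y axis of shallow_center and the y axis of deep_center, either way round below 0.1 rad); the robot touches nothing.
It fails at once if the lid slams: it is still falling faster than 1.5 rad/s in the last 0.12 rad before it is shut (value of joint lid below 0.12 rad and velocity of joint lid below -1.5 rad/s).
It fails at once if a cassette is tipped more than 0.5 rad from level (angle between any of deep_center, shallow_center, base_center's own z axis and vertical above 0.5 rad).
It fails at once if a bystander is moved by more than 30 mm or knocked over (distance of any of oil_bottle, spanner, parts_bin from where it was at the start of the episode above 0.03 m or angle between oil_bottle's own z axis and vertical above 0.5 rad).
It also fails if it takes over 72 s, if anything falls off the work surface, if the arm or the gripper's body presses on something with over 40 N, if the wrist force passes 120 N, or if a joint passes its speed limit or range.

### The arm

A 6-joint arm with a two-finger parallel gripper is mounted at the origin on the work surface. World frame = base frame: x ahead of the robot, y to its left, z up, the work surface at z = 0. Lengths are in mm, angles in rad, forces in N, time in s.
With the tool pointing down it reaches from about 325 to 750 mm from the base axis. Payload 7.6 kg.
Tool frame: the origin (TCP) lies on the centre line of the jaws, within the pads' length; the fingertips stand 22 mm ahead of it and the grasp point (between the pads) lies 3 mm ahead of it; y points along the fingers, x is the direction in which the jaws open and shut, and the axes are right-handed (so a half turn about y gives the same grasp; the last joint's range is limited). The gripper opens to 85 mm and grips with 20 to 120 N. Pads are 22 mm wide; open, the fingers measure 114 mm over their backs; the gripper's body (76 mm by 85 mm) begins 54 mm behind the grasp point. The pads swing forward as they close: fully open they stand 13 mm farther back than shut.
Start: joints at [1.037, 0.052, 1.401, -0, 1.689, -0.07], TCP at [234.845, 469.565, 253.323] pointing down, gripper open.
Joint ranges: [-2.9, 2.9], [-0.91, 2.17], [0.12, 2.37], [-1.06, 4.2], [0.26, 2.73], [-2.93, 2.93]. Speed limits (rad/s): [2.57, 2.57, 3.01, 3.14, 3.14, 3.14].

### API

Orientations are given as a unit quaternion [w, x, y, z].
In Python, from station import observe, grab_frame, camera_info, hand_in gives the robot as it stands. The module is installed in compiled form; this text tells all that it offers.
- The arm moves only by the shell command python3 -m inch 'ROWS' [FORCE]. ROWS is JSON, one flat list of numbers, 7 for each row, row after row: the shift along the world's x, y, z in m, then the turn, a rotation vector about the world's x, y, z in degrees, then the closure, from 0 (fully open) to 1 (shut). In form: [tx, ty, tz, ax, ay, az, grip, tx, ty, tz, ax, ay, az, grip, ...]. A call has 1 to 12 rows; each row shifts and turns the commanded pose from where the row before left it; what a row does not reach is not made up. A row lasts 1/12 s, in which the tool goes at most 41.7 mm and 7.16 degrees, less where a joint would pass 70% of its speed; a pose out of reach is approached as far as the arm can. A call with a gripper value outside its range is refused whole. The fingers move at their own pace and stop on an object; FORCE is the grip in N (left out, the last holds). Time passes only in rows, so rows that do not move let the fingers close. It gives the time, the measured TCP pose, the force and the opening at its end, in the units of the state.
- observe(): the state, without advancing time (a new reading comes with each control period).
- grab_frame(name): name is "scene" or "side" or "wrist"; returns the picture (400x640x3 uint8, blue, green, red); there is no depth.
- camera_info(name): a dict with "K" (3x3 intrinsics, pixels), "R" (3x3) and "t" (3): a world point X has camera coordinates R X + t; the wrist camera has in their place "T_tool_cam" (4x4, takes a point from camera to tool coordinates, whose origin is the TCP and whose axes are the tool frame's). Camera axes: x right, y down, z forward; pixel columns grow to the right and rows downward; lengths in mm; the calibration is good to about 2 mm. A picture is of the moment at which its call begins: read the wrist's pose just before it. camera_info takes no time and is no camera call.
- hand_in(): hands the job in, once; it reports no verdict.
The state is a dict: "time": time; "joint_pos": joint angles; "joint_velocities": joint speeds; "joint_efforts": joint torques, N m; "ee_pos": TCP position; "orientation": TCP orientation; "wrist_force": force on the tool from outside, world axes, zero at the start; "ft_torque": the same for the moment, N m; "opening": finger opening in mm.
Only numpy, scipy, OpenCV 4.12 (cv2) and the standard library are available. Lean on these libraries where they do the work, as an engineer would, in place of code of your own. Each camera call takes 0.05 s, during which the arm holds its last target.

## Working session

There is one attempt and no reset: what is moved stays moved. The work goes in short steps, Python scripts to look and compute and a shell command to move; the robot and the scene stay as the last step left them, time stands still between calls to the robot, and variables do not carry over. Pictures are saved under pics/ and viewed, and the job is handed in when it is done.

```bash
mkdir -p pics; cat > h.py <<'E'
import numpy as np,cv2
from station import observe,grab_frame,camera_info
E
python3 - <<'E'
from h import *
s=observe();print(s)
for n in("scene","side","wrist"):
    f=grab_frame(n);cv2.imwrite(f"pics/{n}0.png",f)
    print(n,camera_info(n))
E
```

```text
{'time': 0.0, 'joint_pos': array([ 1.03668169e+00,  5.28555304e-02,  1.40172414e+00,  2.50474193e-06,
        1.68858872e+00, -7.03080637e-02]), 'joint_velocities': array([ 1.43664009e-04,  1.34334799e-04, -1.94568192e-03, -1.29267509e-03,
        8.49332551e-06, -9.16399703e-05]), 'joint_efforts': array([ 7.79806815e-04, -3.81667650e+01, -3.60183477e+01,  3.73990332e-06,
        6.07790615e-03,  7.57046479e-06]), 'ee_pos': array([234.71084585, 469.31969283, 252.4628719 ]), 'orientation': array([-0.6012722 ,  0.60178831,  0.37120646, -0.37219393]), 'wrist_force': array([ 1.29759294, -0.63136421, -0.73448286]), 'ft_torque': array([0.005274  , 0.00560812, 0.03241536]), 'opening': 85.78556688417127}
scene {'K': array([[474.93127121,   0.        , 325.19996102],
       [  0.        , 474.93127121, 200.68905403],
       [  0.        ,   0.        ,   1.        ]]), 'R': array([[ 0.67735778,  0.73559636,  0.00918913],
       [ 0.40073135, -0.3584719 , -0.84315615],
       [-0.61692854,  0.57480075, -0.53759025]]), 't': array([-395.04922358, -107.75426778, 1695.35695119])}
side {'K': array(
[... 181 characters left out ...]
9314 , -0.00544292],
       [-0.0507259 ,  0.74343618, -0.66688044],
       [ 0.05268298, -0.66481851, -0.74514485]]), 't': array([ 502.60200858,   45.22290695, 1737.66389351])}
wrist {'K': array([[347.1453494 ,   0.        , 322.24561984],
       [  0.        , 347.1453494 , 204.35054766],
       [  0.        ,   0.        ,   1.        ]]), 'T_tool_cam': array([[ 9.99998819e-01,  1.51687629e-03, -2.47543175e-04,
         4.89354973e-01],
       [ 7.29872870e-04, -3.26943550e-01,  9.45043588e-01,
        -1.20529999e+02],
       [ 1.35258156e-03, -9.45042652e-01, -3.26944271e-01,
         8.45309713e+01],
       [ 0.00000000e+00,  0.00000000e+00,  0.00000000e+00,
         1.00000000e+00]])}
```

View pics/scene0.png

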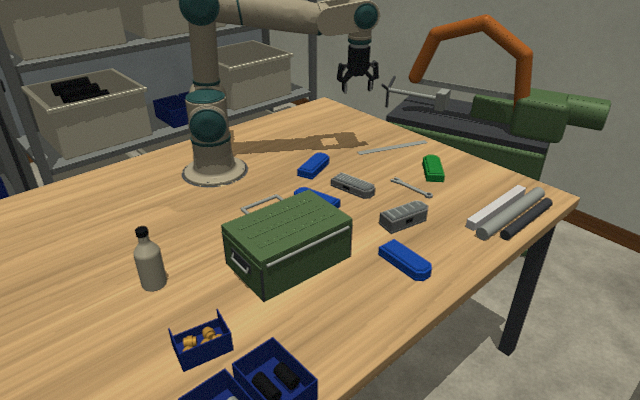

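View pics/side0.png

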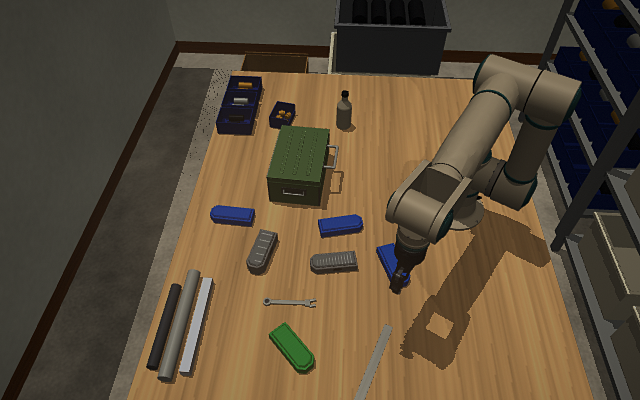

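View pics/wrist0.png

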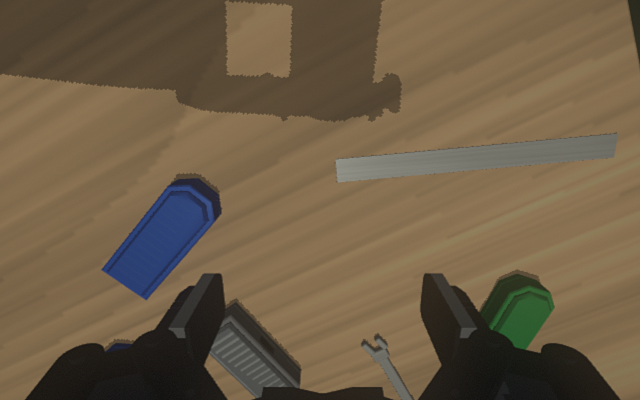

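```bash
python3 - <<'E'
from h import *
a=cv2.imread('pics/scene0.png');b=cv2.imread('pics/side0.png')
A=cv2.resize(a[150:300,200:460],None,fx=3,fy=3,interpolation=cv2.INTER_CUBIC);cv2.imwrite('pics/c1.png',A)
B=cv2.resize(b[210:290,230:370],None,fx=5.5,fy=5.5,interpolation=cv2.INTER_CUBIC);cv2.imwrite('pics/c2.png',B)
B=cv2.resize(b[110:220,250:360],None,fx=5,fy=5,interpolation=cv2.INTER_CUBIC);cv2.imwrite('pics/c3.png',B)
E
```

```text
(no output)
```

View pics/c1.png

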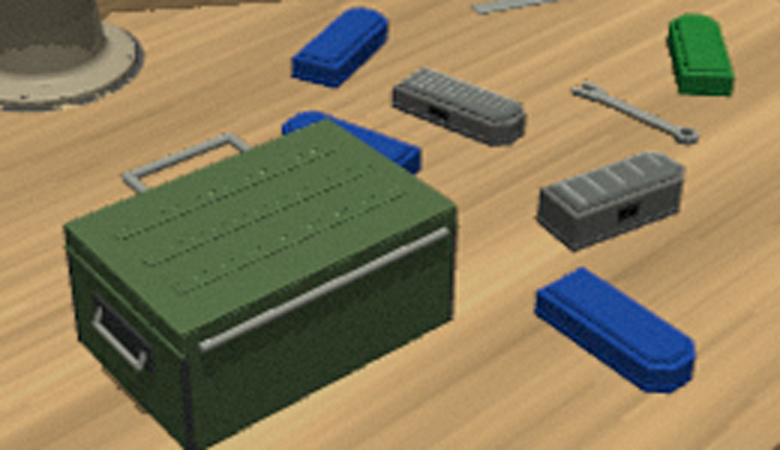

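View pics/c2.png

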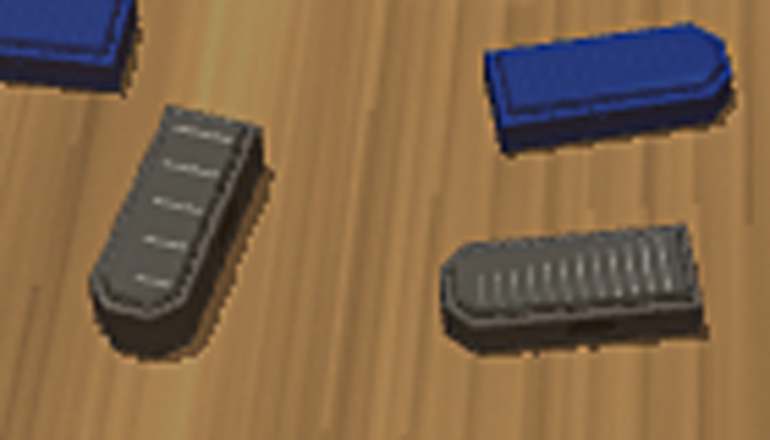

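View pics/c3.png

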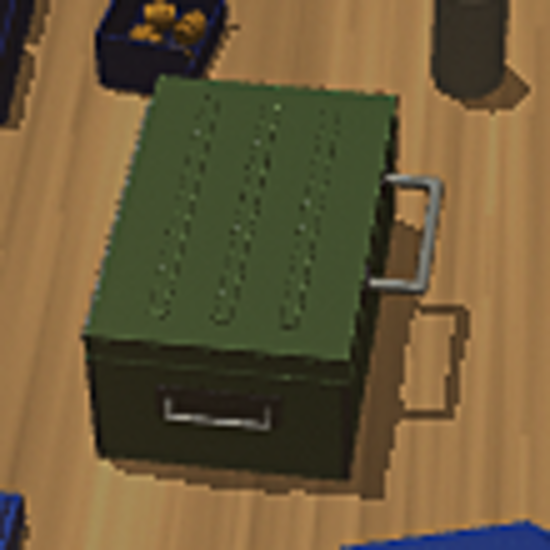

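```bash
cat >> h.py <<'E'
def bp(n,px,z,pose=None):
    c=camera_info(n);K=c['K'];d=np.linalg.inv(K)@np.array([px[0],px[1],1.])
    if n=='wrist':
        T=pose@c['T_tool_cam']; o=T[:3,3];d=T[:3,:3]@d
    else:
        o=-c['R'].T@c['t'];d=c['R'].T@d
    return o+d*(z-o[2])/d[2]
def toolpose(s):
    from scipy.spatial.transform import Rotation as R
    q=s['orientation'];T=np.eye(4);T[:3,:3]=R.from_quat([q[1],q[2],q[3],q[0]]).as_matrix();T[:3,3]=s['ee_pos'];return T
def proj(n,X,pose=None):
    c=camera_info(n);X=np.atleast_2d(X)
    if n=='wrist':
        T=np.linalg.inv(pose@c['T_tool_cam']);Y=X@T[:3,:3].T+T[:3,3]
    else: Y=X@c['R'].T+c['t']
    p=Y@c['K'].T;return p[:,:2]/p[:,2:]
E
python3 - <<'E'
from h import *
np.set_printoptions(suppress=True,precision=1)
print(toolpose(observe()))
sd=lambda u,v,f,x,y:(u/f+x,v/f+y)
print('handle side',bp('side',sd(438,180,5,250,110),118),bp('side',sd(427,289,5,250,110),118))
print('handle scene',bp('scene',sd(128,180,3,200,150),118),bp('scene',sd(230,138,3,200,150),118))
for p in [(160,78),(398,97),(350,358),(85,333)]: print('lid top side',bp('side',sd(*p,5,250,110),128))
for p in [(65,225),(185,333),(455,208),(330,120)]: print('lid top scene',bp('scene',sd(*p,3,200,150),128))
print('deep scene shoulder z42')
for p in [(540,190),(573,217),(683,178)]: print(bp('scene',sd(*p,3,200,150),42))
print('deep bottom z0');
for p in [(540,219),(576,248),(681,210)]: print(bp('scene',sd(*p,3,200,150),0))
print('deep side z42')
for p in [(163,105),(265,128),(187,290),(92,280)]: print(bp('side',sd(*p,5.5,230,210),42))
print('shal scene z28')
for p in [(395,82),(418,67),(522,103),(497,130)]: print(bp('scene',sd(*p,3,200,150),28))
print('shal side z28')
for p in [(688,225),(702,300),(480,322),(445,265)]: print(bp('side',sd(*p,5.5,230,210),28))
E
```

```text
[[  0.4  -0.   -0.9 234.7]
 [  0.9  -0.    0.4 469.4]
 [ -0.   -1.    0.  252.7]
 [  0.    0.    0.    1. ]]
handle side [ 425.8 -166.8  118. ] [429.1 -52.5 118. ]
handle scene [ 433.1 -163.5  118. ] [437.5 -52.3 118. ]
lid top side [ 642.7 -256.8  128. ]
lid top side [ 459.7 -246.7  128. ]
lid top side [478.7  27.7 128. ]
lid top side [662.9  16.4 128. ]
lid top scene [ 467.8 -249.3  128. ]
lid top scene [ 648.9 -258.1  128. ]
lid top scene [668.7  12.2 128. ]
lid top scene [487.8  27.9 128. ]
deep scene shoulder z42
[617.7 187.2  42. ]
[669.7 176.2  42. ]
[698.7 309.6  42. ]
deep bottom z0
[612.9 197.1   0. ]
[669.2 186.5   0. ]
[698.  315.7   0. ]
deep side z42
[672.1 179.7  42. ]
[607.6 192.9  42. ]
[638.4 312.4  42. ]
[694.3 309.4  42. ]
shal scene z28
[349.6 244.5  28. ]
[341.9 288.   28. ]
[476.6 317.   28. ]
[497.2 255.   28. ]
shal side z28
[349.7 236.8  28. ]
[340.8 289.3  28. ]
[468.6 313.4  28. ]
[491.8 275.3  28. ]
```

The cassettes could be confused with these look-alikes (side-view pixels): three blue at (233,215), (340,225) and (388,262), and one green at (292,347). Grey ones are at (262,250), a tall body with chamfers toward +y, so it's the deep cassette, and at (333,262), a low body with chamfers toward +x, so it's the shallow one. The crops confirm this: both are grey, and the first is visibly taller. The chest handle is at side (337,157), about (431,-109,118), and chest yaw is about -3.5°.

```bash
python3 -m inch '[0.0098,-0.029,-0.0026,0,0,-6.7,0.5,0.0098,-0.029,-0.0026,0,0,-6.7,0.5,0.0098,-0.029,-0.0026,0,0,-6.7,0.5,0.0098,-0.029,-0.0026,0,0,-6.7,0.5,0.0098,-0.029,-0.0026,0,0,-6.7,0.5,0.0098,-0.029,-0.0026,0,0,-6.7,0.5,0.0098,-0.029,-0.0026,0,0,-6.7,0.5,0.0098,-0.029,-0.0026,0,0,-6.7,0.5,0.0098,-0.029,-0.0026,0,0,-6.7,0.5,0.0098,-0.029,-0.0026,0,0,-6.7,0.5,0.0098,-0.029,-0.0026,0,0,0,0.5,0.0098,-0.029,-0.0026,0,0,0,0.5]' 40
python3 -m inch '[0.0098,-0.029,-0.0026,0,0,0,0.5,0.0098,-0.029,-0.0026,0,0,0,0.5,0.0098,-0.029,-0.0026,0,0,0,0.5,0.0098,-0.029,-0.0026,0,0,0,0.5,0.0098,-0.029,-0.0026,0,0,0,0.5,0.0098,-0.029,-0.0026,0,0,0,0.5,0.0098,-0.029,-0.0026,0,0,0,0.5,0.0098,-0.029,-0.0026,0,0,0,0.5,0,0,0,0,0,0,0.5,0,0,0,0,0,0,0.5]'
python3 - <<'E'
from h import *
np.set_printoptions(suppress=True,precision=3)
s=observe();T=toolpose(s);print(T,s['time'],s['opening'],s['joint_pos'],s['wrist_force'])
np.save('T1.npy',T)
f=grab_frame('wrist');cv2.imwrite('pics/w1.png',f)
E
```

```text
time: 1.15
ee_pos: [352.5, 120.1, 221.9]
orientation: [0.707, -0.707, 0.022, -0.022]
wrist_force: [0.2, 0.1, 0.5]
opening: 42.8
time: 1.98
ee_pos: [430.6, -111.4, 200.6]
orientation: [0.707, -0.707, 0.023, -0.022]
wrist_force: [0.6, -0.0, -0.5]
opening: 42.7
[[   0.998   -0.002    0.065  430.636]
 [  -0.065    0.001    0.998 -111.365]
 [  -0.002   -1.       0.001  200.615]
 [   0.       0.       0.       1.   ]] 1.9833 42.73077629334717 [-0.336 -0.155  1.706  0.     1.593 -0.271] [ 0.554 -0.037 -0.454]
```

View pics/w1.png

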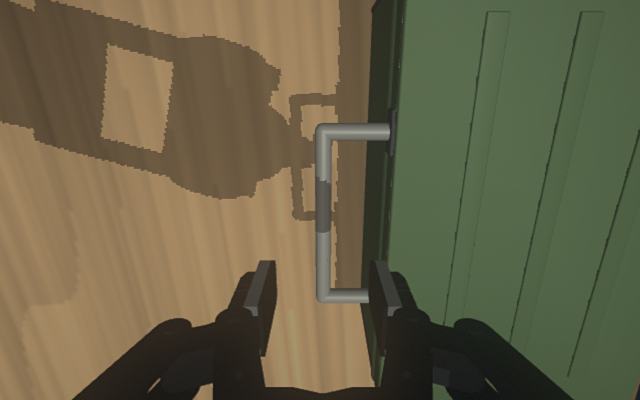

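```bash
python3 - <<'E'
from h import *
T=np.load('T1.npy')
print(bp('wrist',(323,131),118,T),bp('wrist',(323.5,296),118,T), proj('wrist',[[431,-109,118]],T))
E
```

```text
[434.8214184  -52.20382264 118.        ] [ 428.19859375 -162.92084838  118.        ] [[322.60634686 222.51101004]]
```

The wrist picture shows the handle bar from (323,131) to (323,296), centred at (431.5,-107.6), between the half-open jaws.

```bash
python3 -m inch '[0.0005,0.0015,-0.025,0,0,0,0.6,0.0005,0.0015,-0.025,0,0,0,0.6,0,0,-0.016,0,0,0,0.6,0,0,-0.010,0,0,0,0.6,0,0,0,0,0,0,0.6,0,0,0,0,0,0,1,0,0,0,0,0,0,1,0,0,0,0,0,0,1,0,0,0,0,0,0,1,0,0,0,0,0,0,1]' 60
python3 - <<'E'
from h import *
for t in np.arange(0,1.56,.05):
    x=-225*np.cos(t)+10*np.sin(t);z=225*np.sin(t)+10*np.cos(t);print(round(t,2),round(x+225,1),round(z-10,1))
E
```

```text
time: 2.87
ee_pos: [431.2, -107.2, 126.8]
orientation: [0.707, -0.707, 0.023, -0.021]
wrist_force: [-8.6, 2.0, 7.0]
opening: 7.2
0.0 0.0 0.0
0.05 0.8 11.2
0.1 2.1 22.4
0.15 4.0 33.5
0.2 6.5 44.5
0.25 9.5 55.4
0.3 13.0 66.0
0.35 17.1 76.5
0.4 21.7 86.8
0.45 26.7 96.9
0.5 32.3 106.6
0.55 38.4 116.1
0.6 44.9 125.3
0.65 51.9 134.1
0.7 59.4 142.6
0.75 67.2 150.7
0.8 75.4 158.4
0.85 84.0 165.6
0.9 93.0 172.5
0.95 102.3 178.8
1.0 111.8 184.7
1.05 121.7 190.1
1.1 131.9 195.1
1.15 142.2 199.5
1.2 152.8 203.3
1.25 163.5 206.7
1.3 174.4 209.5
1.35 185.5 211.7
1.4 196.6 213.4
1.45 207.8 214.6
1.5 219.1 215.1
1.55 230.3 215.2
```

```bash
python3 -m inch '[0.002,0,0.0225,0,0,0,1,0.0045,-0.0003,0.022,0,0,0,1,0.0065,-0.0004,0.0215,0,0,0,1,0.0085,-0.0005,0.021,0,0,0,1,0.0105,-0.0006,0.020,0,0,0,1,0.0125,-0.0008,0.0185,0,0,0,1,0,0,0,0,0,0,1]'
python3 - <<'E'
from h import *
cv2.imwrite('pics/s2.png',grab_frame('scene'))
E
```

```text
time: 3.45
ee_pos: [477.5, -110.2, 256.6]
orientation: [-0.706, 0.707, -0.02, 0.024]
wrist_force: [-12.1, 0.7, 8.3]
opening: 7.5
```

View pics/s2.png

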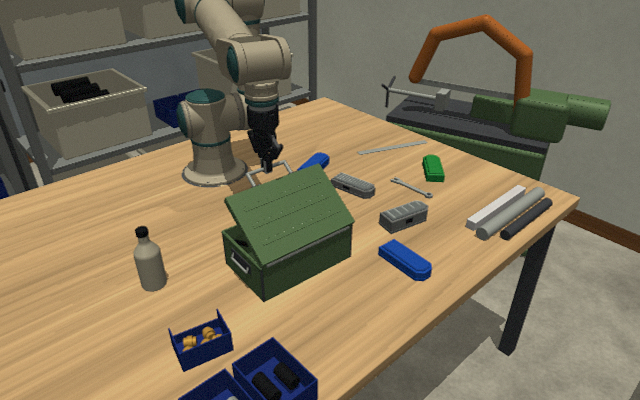

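The lid is at about 0.6 rad and the handle is held at (268,168). I'll continue along the arc.

```bash
python3 -m inch '[0.0145,-0.0009,0.0175,0,0,0,1,0.016,-0.001,0.016,0,0,0,1,0.0175,-0.001,0.014,0,0,0,1,0.019,-0.0011,0.012,0,0,0,1,0.020,-0.0012,0.0105,0,0,0,1,0.021,-0.0013,0.008,0,0,0,1,0.0215,-0.0013,0.006,0,0,0,1,0.022,-0.0013,0.004,0,0,0,1,0.0225,-0.0013,0.0015,0,0,0,1,0,0,0,0,0,0,1]'

```

```text
time: 4.33
ee_pos: [653.3, -121.5, 343.9]
orientation: [-0.706, 0.708, -0.019, 0.025]
wrist_force: [1.6, -4.5, 9.2]
opening: 7.2
```

```bash
python3 -m inch '[0,0,0,0,0,0,0,0,0,0,0,0,0,0,0,0,0,0,0,0,0,0,0,0.02,0,0,0,0,0,0,0.03,0,0,0,0,-0.01,0,0.03,0,0,0,0,-0.03,0.01,0.005,0,0,0,0,-0.035,0.01,-0.005,0,0,0,0,-0.035,0.01,-0.005,0,0,0,0,0,0,0,0,0,0,0]'
python3 - <<'E'
from h import *
s=observe();np.save('T3.npy',toolpose(s));print(s['joint_pos'])
cv2.imwrite('pics/w3.png',grab_frame('wrist'))
cv2.imwrite('pics/s3.png',grab_frame('side'))
E
```

```text
time: 5.17
ee_pos: [534.2, -88.3, 413.3]
orientation: [0.707, -0.706, 0.024, -0.019]
wrist_force: [1.5, -1.3, -0.2]
opening: 85.6
[-2.32223686e-01  1.35920724e-01  9.94136387e-01  3.20244327e-04
  2.01853136e+00 -1.70713990e-01]
```

View pics/w3.png

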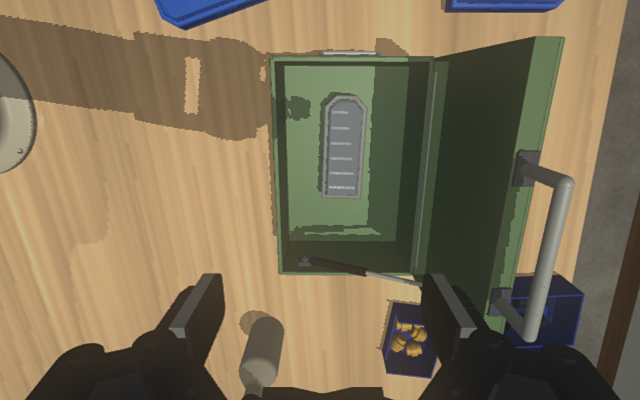

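View pics/s3.png

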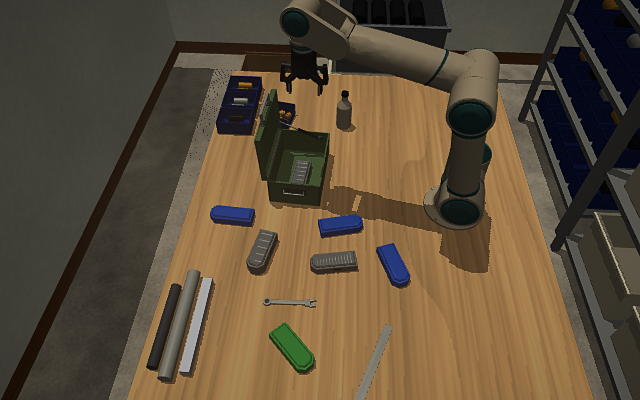

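The lid stands open and the base cassette is at wrist (343,146), with its chamfered end toward +y. I'll measure it closely.

```bash
python3 - <<'E'
from h import *
a=cv2.imread('pics/w3.png');cv2.imwrite('pics/c4.png',cv2.resize(a[85:210,300:390],None,fx=4.6,fy=4.6,interpolation=cv2.INTER_CUBIC))
E
```

```text
(no output)
```

View pics/c4.png

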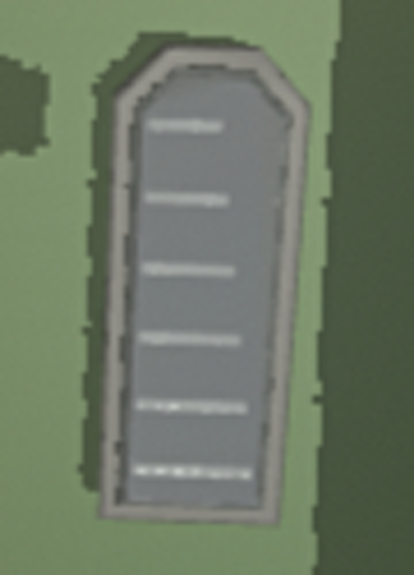

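```bash
cat >> h.py <<'E'
LV=np.array([(-30,-75),(30,-75),(30,59),(14,75),(-14,75),(-30,59)],float)
def fit(n,px,z,x0,pose=None,idx=range(6)):
    from scipy.optimize import least_squares
    px=np.array(px,float);L=LV[list(idx)]
    def f(p,full=False):
        c,s=np.cos(p[2]),np.sin(p[2]);X=np.c_[L@np.array([[c,s],[-s,c]])+p[:2],np.full(len(L),z)]
        return (proj(n,X,pose)-px)
    r=least_squares(lambda p:f(p).ravel(),x0,x_scale=[10,10,.1])
    return r.x,f(r.x)
E
python3 - <<'E'
from h import *
np.set_printoptions(suppress=True,precision=3)
T=np.load('T3.npy')
P=np.array([(102,516),(277,521),(306,103),(262,48),(170,46),(118,99)])/4.6+np.array([300,85])-np.array([.5,.5])+.11
print(fit('wrist',P,34,[560,-110,0],T))
print(fit('wrist',P,36,[560,-110,0],T)[0])
E
```

```text
(array([562.104, -92.947,  -0.094]), array([[-0.728,  0.721],
       [ 0.834,  0.986],
       [ 1.248,  0.164],
       [ 0.057, -0.364],
       [-0.323, -0.649],
       [-1.08 , -0.488]]))
[562.007 -92.714  -0.093]
```

```bash
python3 -m inch '[0.0046,0.0063,-0.022,0,0,-1.0,0,0.0046,0.0063,-0.022,0,0,-1.0,0,0.0046,0.0063,-0.022,0,0,0,0,0.0046,0.0063,-0.022,0,0,0,0,0.0046,0.0063,-0.022,0,0,0,0,0.0046,0.0063,-0.022,0,0,0,0,0,0,0,0,0,0,0,0,0,0,0,0,0,0]'
python3 - <<'E'
from h import *
s=observe();np.save('T4.npy',toolpose(s));print(s['joint_pos'],np.degrees(np.arctan2(toolpose(s)[1,0],toolpose(s)[0,0])))
a=grab_frame('wrist');cv2.imwrite('pics/w4.png',a)
cv2.imwrite('pics/c4b.png',cv2.resize(a[0:300,180:460],None,fx=2,fy=2,interpolation=cv2.INTER_CUBIC))
E
```

```text
time: 5.93
ee_pos: [568.4, -52.7, 282.9]
orientation: [0.706, -0.706, 0.035, -0.034]
wrist_force: [0.2, -0.3, 0.4]
opening: 85.6
[-1.57039260e-01  1.79045463e-01  1.20537200e+00 -8.03299936e-05
  1.75912404e+00 -6.02557708e-02] -5.54614059048036
```

View pics/c4b.png

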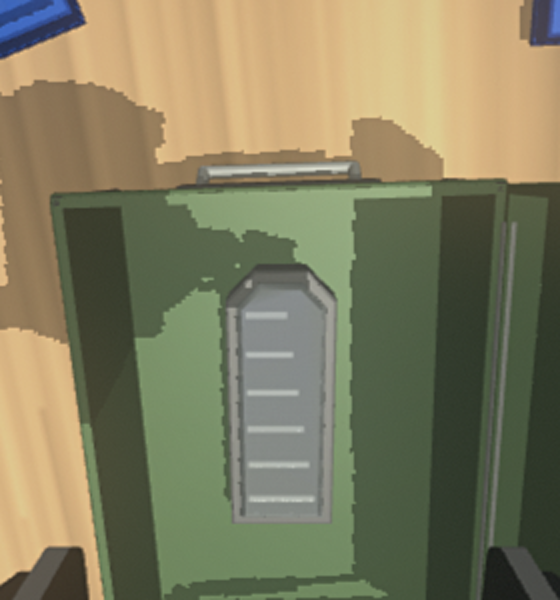

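```bash
python3 - <<'E'
from h import *
a=cv2.imread('pics/w4.png')
cv2.imwrite('pics/c4c.png',cv2.resize(a[125:270,280:360],None,fx=4,fy=4,interpolation=cv2.INTER_CUBIC))
E
```

```text
(no output)
```

View pics/c4c.png

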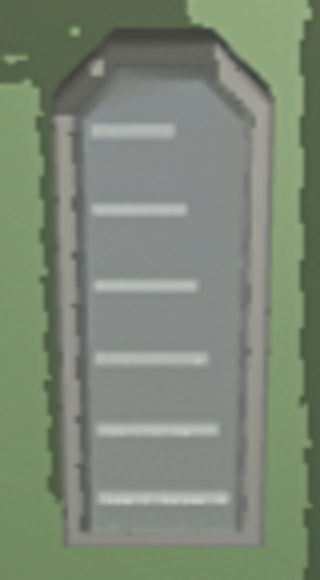

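```bash
python3 - <<'E'
from h import *
np.set_printoptions(suppress=True,precision=2)
T=np.load('T4.npy')
P=np.array([(64,545),(262,545),(271,102),(53,108)])/4+np.array([280,125])-.5+.125
for z in(34,30):
  x,r=fit('wrist',P,z,[560,-110,0],T,[0,1,2,5]);print(x,r.tolist())
x,r=fit('wrist',P,34,[560,-110,0],T,[0,1,2,5])
a=cv2.imread('pics/w4.png');A=cv2.resize(a[125:270,280:360],None,fx=4,fy=4,interpolation=cv2.INTER_CUBIC)
c,s=np.cos(x[2]),np.sin(x[2])
for z,col in((34,(0,0,255)),(4,(255,0,0))):
  q=proj('wrist',np.c_[LV@np.array([[c,s],[-s,c]])+x[:2],np.full(6,z)],T)
  cv2.polylines(A,[np.int32((q-[280,125])*4+2)],True,col,1)
cv2.imwrite('pics/c4d.png',A)
E
```

```text
[561.85 -93.11  -0.09] [[-0.19212626567724556, 0.995763358922261], [0.5226511655568515, 0.9229754742746081], [0.6802318640475846, -0.056671931110173546], [-0.9780572384377706, -1.4183312348332606]]
[561.7  -94.38  -0.09] [[0.057759996912068345, 0.33604490616994553], [0.2693291314731141, 0.26285212512169664], [0.3679541767576211, 0.4568801904012503], [-0.6616989039656573, -0.905542537927829]]
```

View pics/c4d.png

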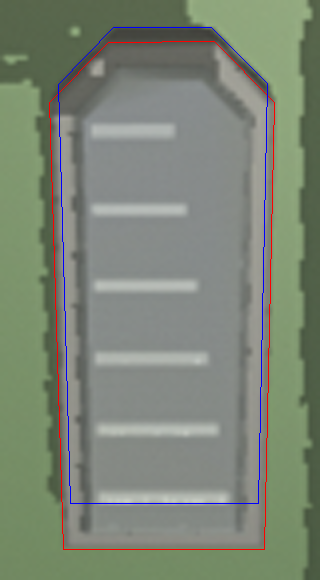

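```bash
python3 -m inch '[0.0087,0.0333,0.002,0,0,-1,0,0.0087,0.0333,0,0,0,-1,0,0.0087,0.0333,0,0,0,-1,0,0.0087,0.0333,0,0,0,-1,0,0.0087,0.0333,0,0,0,-1,0,0.0087,0.0333,0,0,0,-1,0,0.0087,0.0333,0,0,0,0,0,0.0087,0.0333,0,0,0,0,0,0.0087,0.0333,0,0,0,0,0,0.0087,0.0333,0,0,0,0,0,0,0,0,0,0,0,0,0,0,0,0,0,0,0]'
python3 - <<'E'
from h import *
s=observe();np.save('T5.npy',toolpose(s));print(s['joint_pos'],np.degrees(np.arctan2(toolpose(s)[1,0],toolpose(s)[0,0])))
a=grab_frame('wrist');cv2.imwrite('pics/w5.png',a)
E
```

```text
time: 6.98
ee_pos: [655.4, 281.8, 285.9]
orientation: [0.704, -0.703, 0.07, -0.071]
wrist_force: [0.2, -0.4, 0.6]
opening: 85.3
[ 3.54383314e-01  6.28001257e-01  6.28624621e-01 -2.22820081e-04
  1.88364082e+00  5.54246244e-01] -11.455257902114694
```

View pics/w5.png

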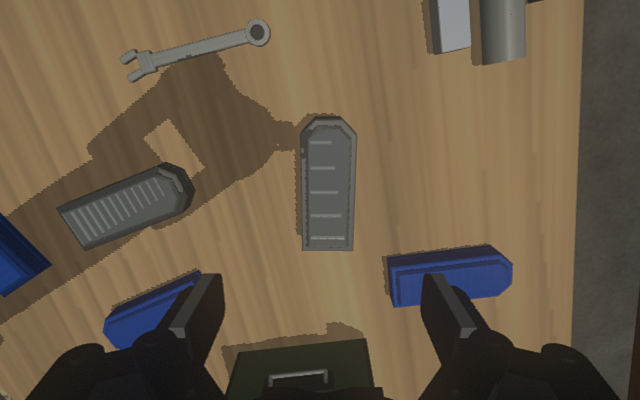

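```bash
python3 - <<'E'
from h import *
a=cv2.imread('pics/w5.png')
cv2.imwrite('pics/c5.png',cv2.resize(a[105:260,285:370],None,fx=4,fy=4,interpolation=cv2.INTER_CUBIC))
cv2.imwrite('pics/c5s.png',cv2.resize(a[150:260,45:205],None,fx=4,fy=4,interpolation=cv2.INTER_CUBIC))
E
```

```text
(no output)
```

View pics/c5.png

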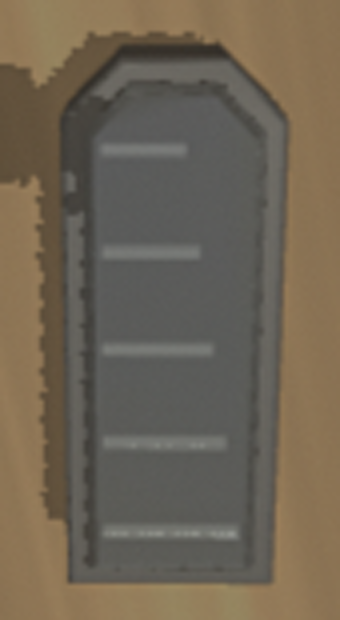

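View pics/c5s.png

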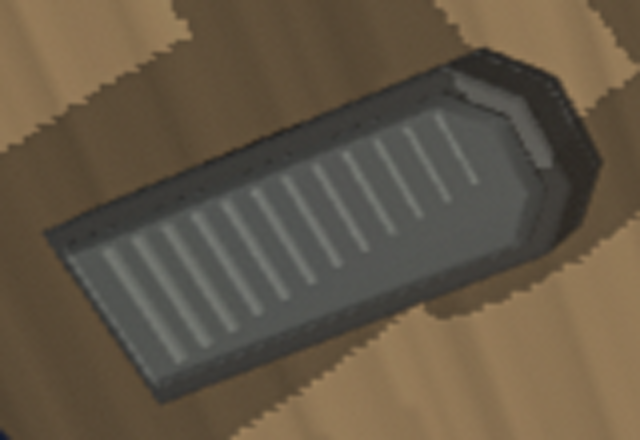

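```bash
python3 - <<'E'
from h import *
np.set_printoptions(suppress=True,precision=2)
T=np.load('T5.npy')
def draw(A,x,zs,o):
  c,s=np.cos(x[2]),np.sin(x[2])
  for z,col in zs:
    q=proj('wrist',np.c_[LV@np.array([[c,s],[-s,c]])+x[:2],np.full(6,z)],T)
    cv2.polylines(A,[np.int32((q-o)*4+2)],True,col,1)
  return A
P=np.array([(69,582),(272,582),(287,122),(64,118),])/4+np.array([285,105])-.375
x,r=fit('wrist',P,42,[655,260,-.2],T,[0,1,2,5]);print(x,r.tolist())
a=cv2.imread('pics/w5.png')
A=cv2.resize(a[105:260,285:370],None,fx=4,fy=4,interpolation=cv2.INTER_CUBIC)
cv2.imwrite('pics/c5d.png',draw(A,x,((42,(0,0,255)),(0,(255,0,0))),np.array([285,105])))
P=np.array([(45,232),(160,400),(548,248)])/4+np.array([45,150])-.375
x2,r=fit('wrist',P,28,[417,275,-1.6],T,[0,1,2]);print(x2,r.tolist())
# 0: which corner? try other
P=np.array([(160,400),(45,232),(445,68)])/4+np.array([45,150])-.375
for p in [(393,258),(510,260),(390,305)]: print('blue z28',bp('wrist',p,28,T))
E
```

```text
[657.23 257.62  -0.2 ] [[-0.441036592321268, 0.3346612868388661], [0.31338083240279957, 0.5905710512311941], [1.0660029412636618, -0.6616204496459943], [-0.951119278175895, -0.003427916132750397]]
[422.13 278.54  -1.39] [[-1.079844240140936, -0.5726731454068101], [0.3380704257942284, 0.8200680472068314], [0.7605549527454514, -0.07215388426070035]]
blue z28 [717.57 151.53  28.  ]
blue z28 [857.42 120.53  28.  ]
blue z28 [704.9   85.31  28.  ]
```

View pics/c5d.png

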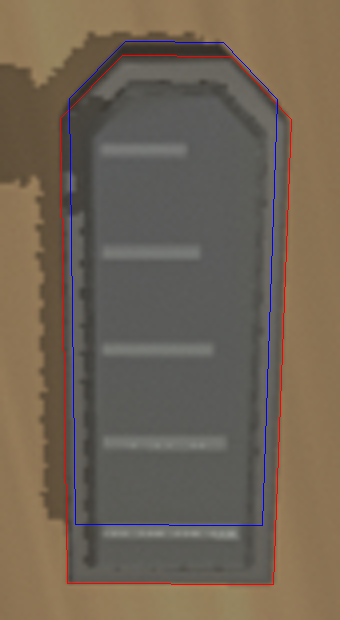

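```bash
python3 -m inch '[0.0004,-0.006,-0.035,0,0,0,0,0.0004,-0.006,-0.035,0,0,0,0,0.0005,-0.006,-0.035,0,0,0,0,0.0005,-0.006,-0.035,0,0,0,0,0,0,-0.034,0,0,0,0,0,0,-0.025,0,0,0,0,0,0,-0.02,0,0,0,0,0,0,0,0,0,0,0,0,0,0,0,0,0,0]' 50
python3 - <<'E'
from h import *
s=observe();np.save('T6.npy',toolpose(s))
a=grab_frame('wrist');cv2.imwrite('pics/w6.png',a)
E
```

```text
time: 7.78
ee_pos: [657.2, 254.9, 67.4]
orientation: [-0.703, 0.703, -0.072, 0.072]
wrist_force: [0.5, 0.1, 0.5]
opening: 85.4
```

View pics/w6.png

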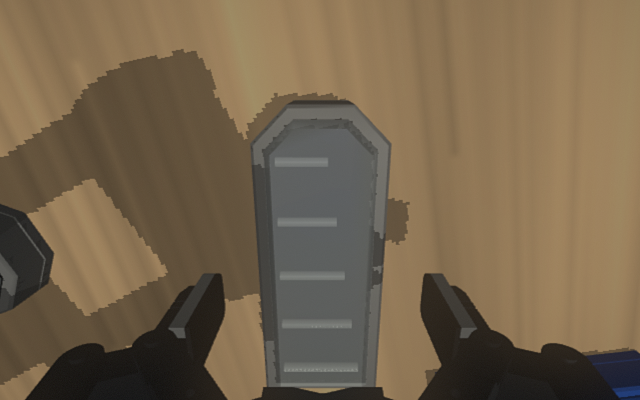

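```bash
python3 - <<'E'
from h import *
np.set_printoptions(suppress=True,precision=2)
T=np.load('T6.npy')
P=np.array([(391,146),(353,103.5),(290,103.5),(252,146)])-.0
x,r=fit('wrist',P,42,[655,260,-.2],T,[2,3,4,5]);print(x,r.tolist())
E
python3 -m inch '[0,0.001,-0.018,0,0,0,0,0,0.001,-0.018,0,0,0,0,0,0,0,0,0,0,0,0,0,0,0,0,0,1,0,0,0,0,0,0,1,0,0,0,0,0,0,1,0,0,0,0,0,0,1,0,0,0,0,0,0,1]' 50
```

```text
[657.31 256.8   -0.2 ] [[1.9443507221589016, -1.4044732822486026], [3.0673516524798856, 1.5285693914892278], [-3.0902368069872637, 1.5241829339506694], [-1.9203521006097048, -1.4117289643044728]]
time: 8.5
ee_pos: [658.1, 258.7, 33.7]
orientation: [0.704, -0.703, 0.07, -0.073]
wrist_force: [-0.6, -0.6, 6.3]
opening: 58.9
```

```bash
python3 -m inch '[0,0,0.015,0,0,0,1,0,0,0.03,0,0,0,1,0,0,0.035,0,0,0,1,-0.01,-0.01,0.035,0,0,0,1,-0.01,-0.01,0.035,0,0,0,1,-0.01,-0.015,0.03,0,0,0,1,0,0,0,0,0,0,1,0,0,0,0,0,0,1]' 80
python3 - <<'E'
from h import *
s=observe();np.save('T7.npy',toolpose(s));print(s['opening'],s['wrist_force'],s['ft_torque'])
a=grab_frame('wrist');cv2.imwrite('pics/w7.png',a)
E
```

```text
time: 9.17
ee_pos: [627.2, 223.1, 213.7]
orientation: [0.704, -0.703, 0.07, -0.073]
wrist_force: [-0.4, 0.2, -5.5]
opening: 59.0
58.95425553690764 [-0.41570457  0.22652689 -5.47259618] [ 0.03188721 -0.02567738 -0.00952877]
```

View pics/w7.png

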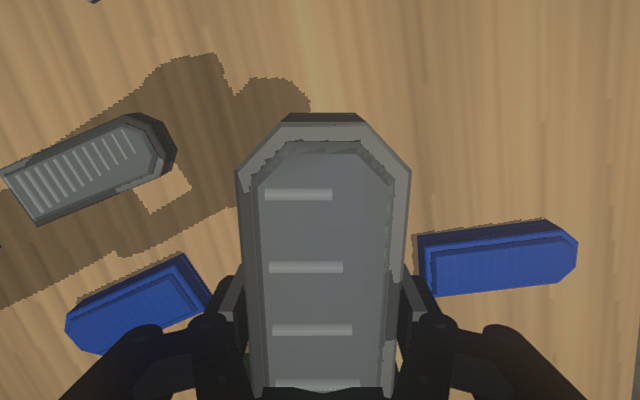

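```bash
python3 - <<'E'
from h import *
np.set_printoptions(suppress=True,precision=2)
T=np.load('T7.npy');print(T)
P=np.array([(410.5,172),(364,123),(282,123),(236,172)])
for z in(222,219):
  x,r=fit('wrist',P,z,[627,223,-.2],T,[2,3,4,5]);print(x,r.tolist(),T[:3,:3].T@(np.r_[x[:2],z]-T[:3,3]))
E
```

```text
[[  0.98   0.01   0.2  627.23]
 [ -0.2    0.     0.98 223.1 ]
 [  0.    -1.     0.   213.68]
 [  0.     0.     0.     1.  ]]
[627.22 221.24  -0.2 ] [[2.9410316775363867, 0.22734500512322597], [3.3497868309517003, 0.05493875105103996], [-2.986244315826866, 0.10099650750747458], [-3.3010886855665262, 0.4248160644519601]] [ 0.4  -8.32 -1.8 ]
[627.15 220.78  -0.2 ] [[0.6583679831026643, -0.5539468033870492], [2.176589233641323, 0.5369676892620845], [-1.8254476663288983, 0.5844818079545888], [-1.0184560926655593, -0.3587700844649646]] [ 0.41 -5.32 -2.27]
```

```bash
python3 -m inch '[-0.0065,-0.025,0,0,0,1.05,1,-0.0065,-0.0286,0,0,0,1.05,1,-0.0065,-0.0286,0,0,0,1.05,1,-0.006,-0.0286,0,0,0,1.05,1,-0.006,-0.0286,0,0,0,1.05,1,-0.006,-0.0286,0,0,0,1.05,1,-0.006,-0.0286,0,0,0,0,1,-0.006,-0.0286,0,0,0,0,1,-0.006,-0.0286,0,0,0,0,1,-0.005,-0.0286,0,0,0,0,1,-0.005,-0.0255,0,0,0,0,1,0,-0.0055,0,0,0,0,1]'
python3 -m inch '[0,0,0,0,0,0,1,0,0,0,0,0,0,1]'
python3 - <<'E'
from h import *
s=observe();T=toolpose(s);np.save('T8.npy',T);print(s['ee_pos'],np.degrees(np.arctan2(T[1,0],T[0,0])),T[:,1])
a=grab_frame('wrist');cv2.imwrite('pics/w8.png',a)
E
```

```text
time: 10.22
ee_pos: [559.8, -93.1, 207.1]
orientation: [-0.706, 0.706, -0.036, 0.032]
wrist_force: [0.6, -0.3, -4.6]
opening: 58.5
time: 10.38
ee_pos: [561.0, -89.4, 208.2]
orientation: [0.707, -0.706, 0.034, -0.031]
wrist_force: [0.7, 0.4, -4.9]
opening: 59.1
[560.9601968  -89.35434918 208.22245624] -5.274942640339954 [-0.00340219  0.00147577 -0.99999312  0.        ]
```

View pics/w8.png

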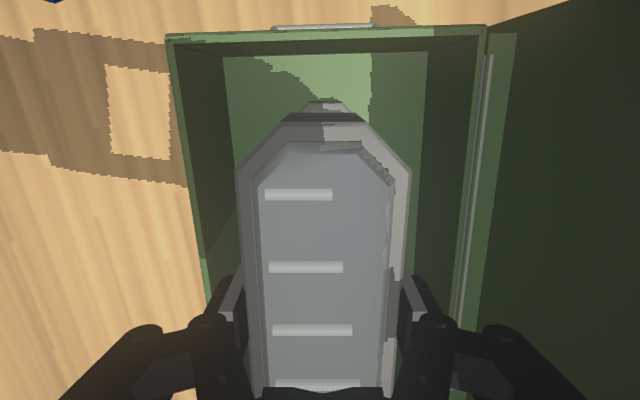

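```bash
python3 - <<'E'
from h import *
T=np.load('T8.npy');a=cv2.imread('pics/w8.png')
A=cv2.resize(a[80:200,220:430],None,fx=3.5,fy=3.5,interpolation=cv2.INTER_CUBIC)
x=[561.7,-93.1,-.092];c,s=np.cos(x[2]),np.sin(x[2])
for z,col in((34,(0,0,255)),):
    q=proj('wrist',np.c_[LV@np.array([[c,s],[-s,c]])+x[:2],np.full(6,z)],T);print(q)
    cv2.polylines(A,[np.int32((q-[220,80])*3.5+1.75)],True,col,1)
cv2.imwrite('pics/c8.png',A)
E
```

```text
[[292.48413014 265.08675107]
 [355.21177958 265.27902989]
 [360.42501735 121.96998369]
 [341.5230568  101.86627971]
 [307.18419784 101.81392848]
 [288.17544655 121.84615947]]
```

View pics/c8.png

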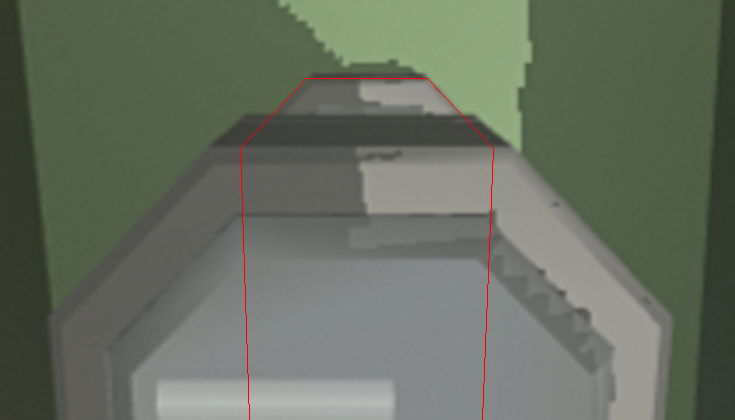

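```bash
python3 -m inch '[0.0007,-0.002,-0.025,0,0,0,1,0,0,-0.03,0,0,0,1,0,0,-0.03,0,0,0,1,0,0,-0.025,0,0,0,1,0,0,-0.012,0,0,0,1,0,0,0,0,0,0,1,0,0,0,0,0,0,1,0,0,0,0,0,0,1]'
python3 - <<'E'
from h import *
s=observe();T=toolpose(s);np.save('T9.npy',T);print(s['ee_pos'],np.degrees(np.arctan2(T[1,0],T[0,0])),T[:,1])
a=grab_frame('wrist');cv2.imwrite('pics/w9.png',a)
E
```

```text
time: 11.1
ee_pos: [563.3, -91.8, 90.6]
orientation: [-0.706, 0.707, -0.031, 0.034]
wrist_force: [0.4, -0.1, -4.5]
opening: 58.6
[563.25283827 -91.83472959  90.55463857] -5.237702558065045 [ 3.55939295e-03 -7.18348693e-04 -9.99993407e-01  0.00000000e+00]
```

View pics/w9.png

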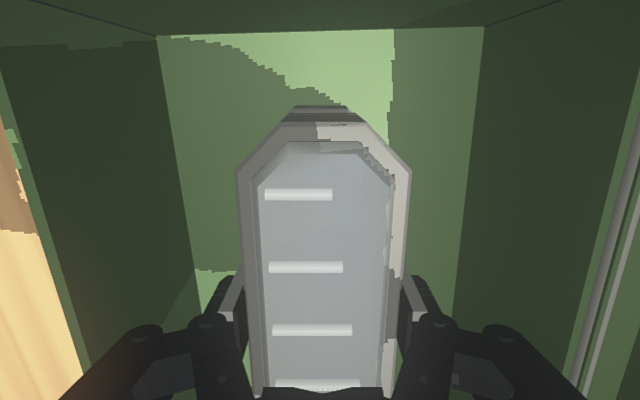

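```bash
python3 - <<'E'
from h import *
for i in range(1): s=observe(); print(s['ee_pos'])
T=np.load('T9.npy');a=cv2.imread('pics/w9.png')
A=cv2.resize(a[90:200,220:430],None,fx=3.5,fy=3.5,interpolation=cv2.INTER_CUBIC)
Rt=T[:3,:3]
# tool-frame: base end edge if base exactly under deep; deep center at tool (0.4,*,-1.8)
def put(dz,off):
    L=LV; ctr=T[:3,3]+Rt[:,0]*off[0]+Rt[:,2]*off[1]
    X=np.array([ctr+Rt[:,0]*l[0]+Rt[:,2]*l[1] for l in L]);X[:,2]=dz;return X
for X,col in((put(34,(0.4,-1.8)),(0,0,255)),(put(T[2,3]-33.7+42,(0.4,-1.8)),(255,0,0)),(put(34,(0.4,.2)),(0,255,255))):
    q=proj('wrist',X,T);cv2.polylines(A,[np.int32((q-[220,90])*3.5+1.75)],True,col,1)
cv2.imwrite('pics/c9.png',A)
E
```

```text
[563.32325413 -92.00185773  90.78878724]
```

View pics/c9.png

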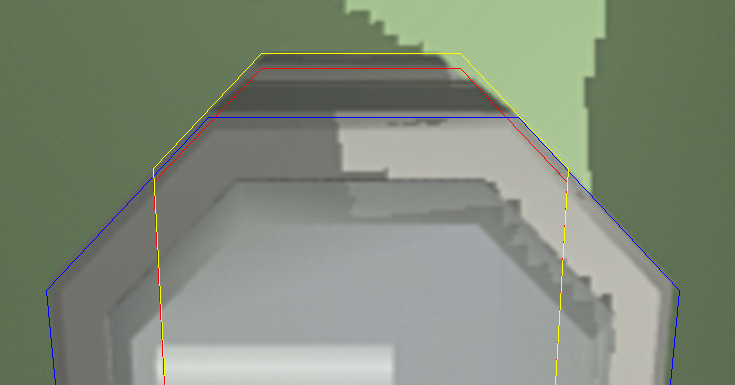

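```bash
python3 -m inch '[-0.0012,0,0,0,0,0,1,0,0,-0.006,0,0,0,1,0,0,-0.006,0,0,0,1,0,0,-0.003,0,0,0,1,0,0,0,0,0,0,1]'
python3 -m inch '[0,0,-0.003,0,0,0,1,0,0,-0.003,0,0,0,1,0,0,0,0,0,0,1,0,0,0,0,0,0,1]'
```

```text
time: 11.57
ee_pos: [560.0, -91.9, 71.9]
orientation: [0.707, -0.706, 0.033, -0.032]
wrist_force: [-0.2, 0.8, -3.9]
opening: 58.9
time: 11.9
ee_pos: [561.1, -92.2, 68.0]
orientation: [-0.706, 0.706, -0.032, 0.033]
wrist_force: [-1.7, -0.2, 0.0]
opening: 59.0
```

```bash
python3 -m inch '[0,0,-0.0015,0,0,0,1,0,0,0,0,0,0,1,0,0,0,0,0,0,1]'
python3 - <<'E'
from h import *
s=observe();T=toolpose(s);np.save('T10.npy',T);print(s['ee_pos'],np.degrees(np.arctan2(T[1,0],T[0,0])),s['wrist_force'])
a=grab_frame('wrist');cv2.imwrite('pics/w10.png',a)
E
```

```text
time: 12.15
ee_pos: [561.1, -92.2, 67.9]
orientation: [-0.706, 0.706, -0.032, 0.033]
wrist_force: [-8.0, 1.3, 9.5]
opening: 59.0
[561.12148257 -92.17923687  67.88588621] -5.273257848481033 [-7.99485955  1.25187184  9.50022882]
```

View pics/w10.png

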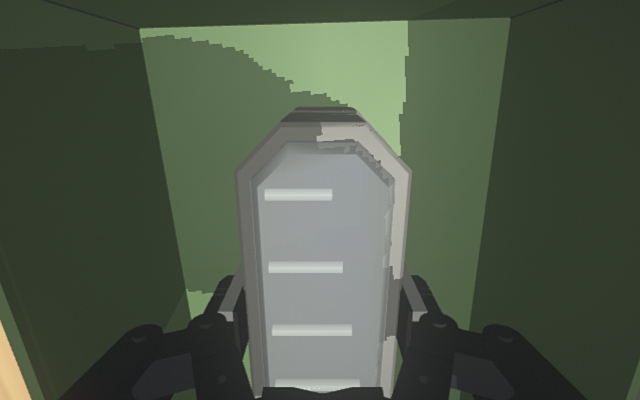

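```bash
python3 -m inch '[0,0,0,0,0,0,0,0,0,0,0,0,0,0,0,0,0,0,0,0,0,0,0,0,0,0,0,0,0,0,0.02,0,0,0,0,0,0,0.04,0,0,0,0,0,0.01,0.04,0,0,0,0,0,0.015,0.04,0,0,0,0,0,0.015,0.04,0,0,0,0,0,0,0.02,0,0,0,0,0,0,0,0,0,0,0]'
python3 - <<'E'
from h import *
s=observe();T=toolpose(s);np.save('T11.npy',T);print(s['ee_pos'],np.degrees(np.arctan2(T[1,0],T[0,0])))
a=grab_frame('wrist');cv2.imwrite('pics/w11.png',a)
cv2.imwrite('pics/c11.png',cv2.resize(a[100:300,250:400],None,fx=3,fy=3,interpolation=cv2.INTER_CUBIC))
E
```

```text
time: 13.12
ee_pos: [562.4, -52.3, 270.6]
orientation: [-0.706, 0.707, -0.028, 0.036]
wrist_force: [1.2, 0.8, 1.3]
opening: 85.4
[562.41338489 -52.27641655 270.60307274] -5.1984379325579555
```

View pics/c11.png

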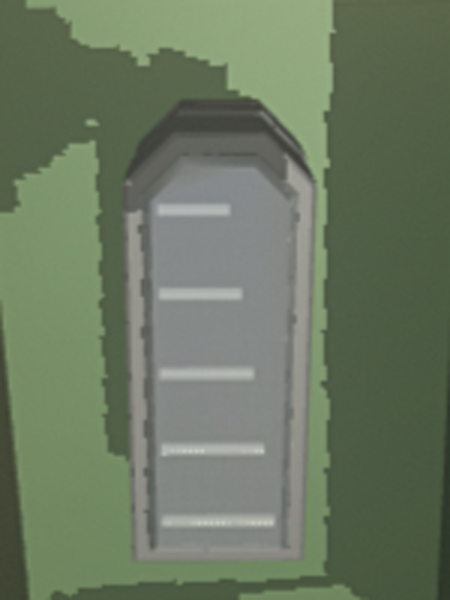

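```bash
python3 - <<'E'
from h import *
np.set_printoptions(suppress=True,precision=2)
T=np.load('T11.npy')
P=np.array([(134,560),(303,560),(314,183),(125,181)])/3+np.array([250,100])-.33
x,r=fit('wrist',P,76,[560,-93,-.1],T,[0,1,2,5]);print(x,r.tolist())
a=cv2.imread('pics/w11.png');A=cv2.resize(a[100:300,250:400],None,fx=3,fy=3,interpolation=cv2.INTER_CUBIC)
c,s=np.cos(x[2]),np.sin(x[2])
for z,col in((76,(0,0,255)),(34,(255,0,0)),(4,(0,255,255))):
  q=proj('wrist',np.c_[LV@np.array([[c,s],[-s,c]])+x[:2],np.full(6,z)],T)
  cv2.polylines(A,[np.int32((q-[250,100])*3+1)],True,col,1)
cv2.imwrite('pics/c11d.png',A)
E
```

```text
[561.46 -92.94  -0.09] [[-0.5750944026386833, 0.23525162441825387], [0.3914995281716642, 0.06316802214854533], [1.1792370614535344, -0.36762751591132314], [-1.0107211890602343, 0.22821344802045473]]
```

View pics/c11d.png

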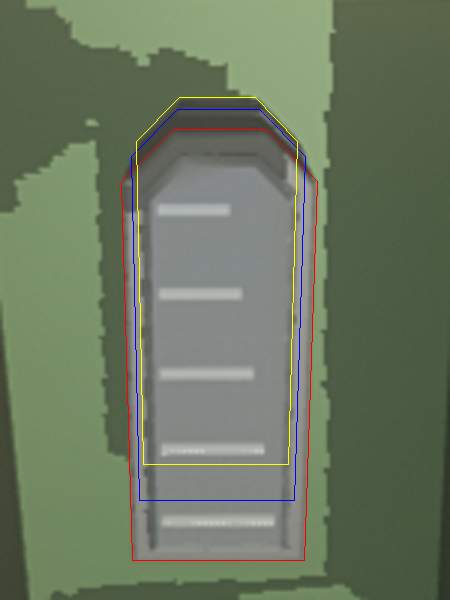

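The deep cassette is home: its overlay at z=76 matches, and the press stopped hard at exactly the seated height. Next is the shallow grey one.

```bash
python3 -m inch '[-0.0102,0.0304,0,0,0,-6.8,0,-0.0102,0.0304,0,0,0,-6.8,0,-0.0102,0.0304,0,0,0,-6.8,0,-0.0102,0.0304,0,0,0,-6.8,0,-0.0102,0.0304,0,0,0,-6.8,0,-0.0102,0.0304,0,0,0,-6.8,0,-0.0102,0.0304,0,0,0,-6.8,0,-0.0102,0.0304,0,0,0,-6.8,0,-0.0102,0.0304,0,0,0,-6.8,0,-0.0102,0.0304,0,0,0,-6.8,0,-0.0102,0.0304,0,0,0,-6.8,0,0,0,0,0,0,0,0]'
python3 -m inch '[0,0,0,0,0,0,0]'
python3 - <<'E'
from h import *
s=observe();T=toolpose(s);np.save('T12.npy',T);print(s['ee_pos'],np.degrees(np.arctan2(T[1,0],T[0,0])),s['joint_pos'])
a=grab_frame('wrist');cv2.imwrite('pics/w12.png',a)
E
```

```text
time: 14.17
ee_pos: [446.3, 285.4, 261.4]
orientation: [-0.54, 0.541, -0.457, 0.455]
wrist_force: [-0.6, -0.1, 0.1]
opening: 85.4
time: 14.25
ee_pos: [447.7, 282.4, 261.7]
orientation: [-0.541, 0.543, -0.454, 0.454]
wrist_force: [0.7, -0.4, -0.8]
opening: 85.6
[447.71271816 282.37256593 261.70347368] -79.89058174849248 [ 4.93052837e-01  6.49200060e-02  1.37089081e+00 -2.75350541e-04
  1.70916686e+00  1.88737107e+00]
```

View pics/w12.png

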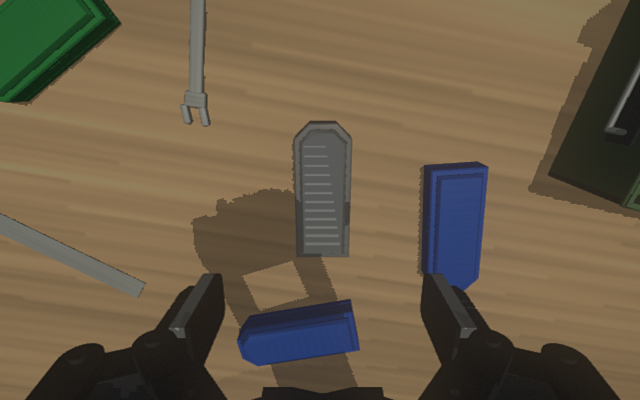

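```bash
python3 - <<'E'
from h import *
a=cv2.imread('pics/w12.png')
cv2.imwrite('pics/c12.png',cv2.resize(a[110:265,280:365],None,fx=4,fy=4,interpolation=cv2.INTER_CUBIC))
E
```

```text
(no output)
```

View pics/c12.png

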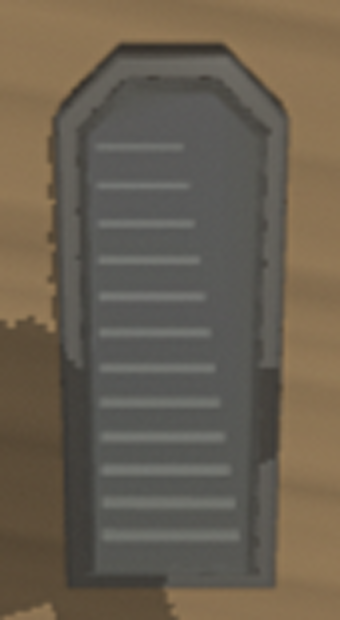

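```bash
python3 - <<'E'
from h import *
np.set_printoptions(suppress=True,precision=2)
T=np.load('T12.npy')
P=np.array([(67,587),(274,587),(288,117),(54,118)])/4+np.array([280,110])-.375
x,r=fit('wrist',P,28,[420,277,-1.4],T,[0,1,2,5]);print(x,np.degrees(x[2]),r.tolist())
a=cv2.imread('pics/w12.png');A=cv2.resize(a[110:265,280:365],None,fx=4,fy=4,interpolation=cv2.INTER_CUBIC)
c,s=np.cos(x[2]),np.sin(x[2])
for z,col in((28,(0,0,255)),(0,(255,0,0))):
  q=proj('wrist',np.c_[LV@np.array([[c,s],[-s,c]])+x[:2],np.full(6,z)],T)
  cv2.polylines(A,[np.int32((q-[280,110])*4+2)],True,col,1)
cv2.imwrite('pics/c12d.png',A)
E
```

```text
[420.75 277.3   -1.39] -79.84018959131453 [[-0.3911368567510749, 0.48819551444717035], [0.4534565159880799, 0.4651466630744494], [0.33150070875467463, -0.22567804603701802], [-0.3858938574721833, -0.4875484079370267]]
```

View pics/c12d.png

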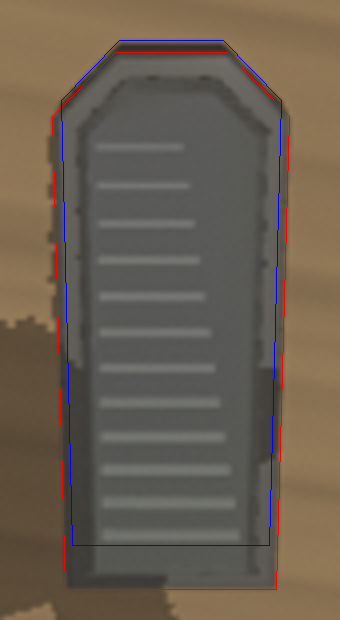

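```bash
python3 -m inch '[-0.0065,-0.001,-0.035,0,0,0,0,-0.0065,-0.001,-0.035,0,0,0,0,-0.0065,-0.001,-0.035,0,0,0,0,-0.0065,-0.001,-0.035,0,0,0,0,0,0,-0.03,0,0,0,0,0,0,-0.02,0,0,0,0,0,0,0,0,0,0,0,0,0,0,0,0,0,0]' 50
python3 - <<'E'
from h import *
s=observe();T=toolpose(s);print(s['ee_pos'],np.degrees(np.arctan2(T[1,0],T[0,0])))
a=grab_frame('wrist');cv2.imwrite('pics/w13.png',a)
E
```

```text
time: 14.97
ee_pos: [422.4, 276.2, 73.0]
orientation: [-0.54, 0.542, -0.455, 0.455]
wrist_force: [-0.2, 0.3, 1.8]
opening: 85.3
[422.4274019  276.24108551  72.98608851] -80.11725275771582
```

View pics/w13.png

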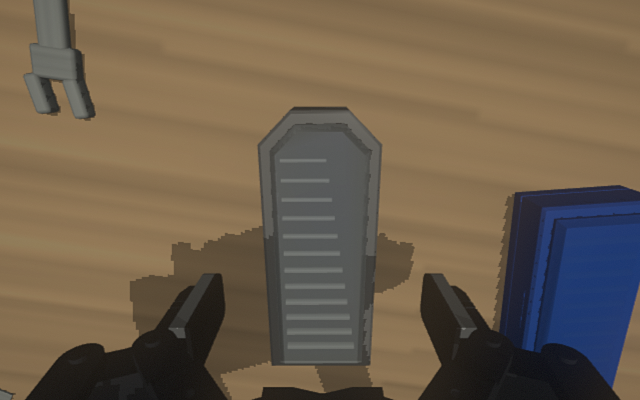

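```bash
python3 -m inch '[-0.0005,0.001,-0.02,0,0,0,0,0,0,-0.017,0,0,0,0,0,0,-0.01,0,0,0,0,0,0,-0.002,0,0,0,0,0,0,0,0,0,0,0]'
python3 -m inch '[0,0,0,0,0,0,1,0,0,0,0,0,0,1,0,0,0,0,0,0,1,0,0,0,0,0,0,1,0,0,0,0,0,0,1]' 50
```

```text
time: 15.43
ee_pos: [422.5, 278.6, 25.6]
orientation: [0.542, -0.541, 0.455, -0.455]
wrist_force: [0.1, 0.5, -0.6]
opening: 85.4
time: 15.85
ee_pos: [423.0, 279.0, 26.5]
orientation: [0.542, -0.541, 0.454, -0.455]
wrist_force: [0.2, -1.4, 5.4]
opening: 58.7
```

```bash
python3 -m inch '[0,0,0.015,0,0,0,1,0,0,0.03,0,0,0,1,0,0,0.035,0,0,0,1,0,0,0.035,0,0,0,1,0,0,0.035,0,0,0,1,0,0,0.035,0,0,0,1,0,0,0.035,0,0,0,1,0,0,0,0,0,0,1,0,0,0,0,0,0,1]' 80
python3 - <<'E'
from h import *
s=observe();T=toolpose(s);np.save('T14.npy',T);print(s['ee_pos'],np.degrees(np.arctan2(T[1,0],T[0,0])))
a=grab_frame('wrist');cv2.imwrite('pics/w14.png',a)
E
```

```text
time: 16.6
ee_pos: [422.6, 279.0, 247.1]
orientation: [0.543, -0.54, 0.454, -0.455]
wrist_force: [-0.8, 0.3, -4.6]
opening: 58.2
[422.60202694 278.9625883  247.07557278] -80.0679285747607
```

View pics/w14.png

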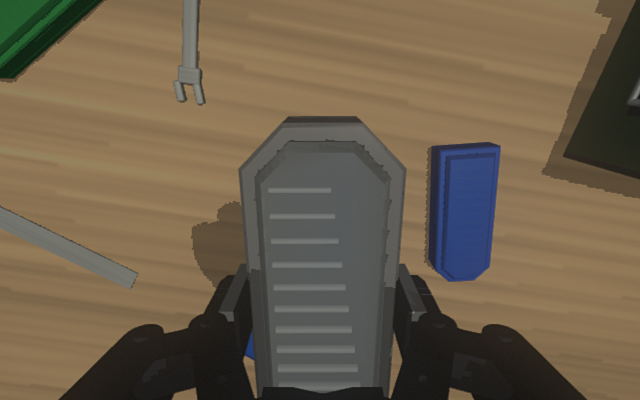

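```bash
python3 - <<'E'
from h import *
np.set_printoptions(suppress=True,precision=2)
T=np.load('T14.npy')
P=np.array([(405,169),(362.5,123.5),(284,123.5),(240,169)])
for z in(249,246):
  x,r=fit('wrist',P,z,[421,278,-1.4],T,[2,3,4,5]);print(x,r.tolist(),T[:3,:3].T@(np.r_[x[:2],z]-T[:3,3]))
E
python3 -m inch '[0.0116,-0.0308,0,0,0,6.8,1,0.0116,-0.0308,0,0,0,6.8,1,0.0116,-0.0308,0,0,0,6.8,1,0.0116,-0.0308,0,0,0,6.8,1,0.0116,-0.0308,0,0,0,6.8,1,0.0116,-0.0308,0,0,0,6.8,1,0.0116,-0.0308,0,0,0,6.8,1,0.0116,-0.0308,0,0,0,6.8,1,0.0116,-0.0308,0,0,0,6.8,1,0.0116,-0.0308,0,0,0,6.8,1,0.0116,-0.0308,0,0,0,6.8,1,0.0116,-0.0308,0,0,0,0,1]'
python3 -m inch '[0,0,0,0,0,0,1,0,0,0,0,0,0,1]'
python3 - <<'E'
from h import *
s=observe();T=toolpose(s);np.save('T15.npy',T);print(s['ee_pos'],np.degrees(np.arctan2(T[1,0],T[0,0])))
a=grab_frame('wrist');cv2.imwrite('pics/w15.png',a)
E
```

```text
[419.82 278.67  -1.4 ] [[3.4784274847276606, 0.9592420565252553], [2.18246184705788, -0.31193636919000767], [-2.8125396408258325, -0.4741726270385982], [-2.823121768385448, 0.6197805057314838]] [-0.19 -1.94 -2.78]
[419.38 278.58  -1.4 ] [[1.4289490427487976, 0.25855847797512865], [1.1379228936798995, 0.12643355978711668], [-1.7706543530493946, -0.03060897304240484], [-0.7698674467839339, -0.07037487495628625]] [-0.18  1.06 -3.24]
time: 17.65
ee_pos: [560.2, -91.0, 241.9]
orientation: [0.707, -0.706, 0.034, -0.031]
wrist_force: [1.1, 0.1, -3.5]
opening: 58.1
time: 17.82
ee_pos: [560.1, -90.9, 241.6]
orientation: [0.707, -0.706, 0.037, -0.034]
wrist_force: [0.4, -0.4, -3.5]
opening: 58.1
[560.0729749  -90.86378544 241.59105236] -5.742322776600774
```

View pics/w15.png

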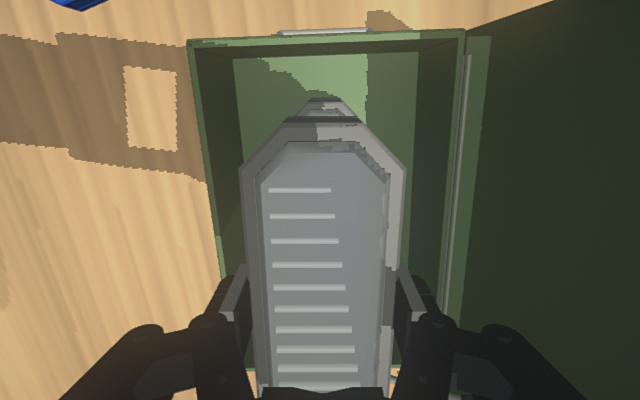

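```bash
python3 -m inch '[0.0013,0.0003,-0.025,0,0,0.3,1,0,0,-0.03,0,0,0,1,0,0,-0.03,0,0,0,1,0,0,-0.025,0,0,0,1,0,0,-0.01,0,0,0,1,0,0,0,0,0,0,1,0,0,0,0,0,0,1]'
python3 - <<'E'
from h import *
s=observe();T=toolpose(s);np.save('T16.npy',T);print(s['ee_pos'],np.degrees(np.arctan2(T[1,0],T[0,0])))
a=grab_frame('wrist');cv2.imwrite('pics/w16.png',a)
A=cv2.resize(a[90:200,220:430],None,fx=3.5,fy=3.5,interpolation=cv2.INTER_CUBIC)
Rt=T[:3,:3]
def put(dz,off):
    ctr=T[:3,3]+Rt[:,0]*off[0]+Rt[:,2]*off[1]
    X=np.array([ctr+Rt[:,0]*l[0]+Rt[:,2]*l[1] for l in LV]);X[:,2]=dz;return X
for X,col in((put(76,(-.2,-2.8)),(0,0,255)),(put(T[2,3]-26+28,(-.2,-2.8)),(255,0,0))):
    q=proj('wrist',X,T);cv2.polylines(A,[np.int32((q-[220,90])*3.5+1.75)],True,col,1)
cv2.imwrite('pics/c16.png',A)
E
```

```text
time: 18.45
ee_pos: [562.1, -88.6, 125.4]
orientation: [0.706, -0.706, 0.032, -0.032]
wrist_force: [-0.4, -0.3, -2.8]
opening: 58.1
[562.10187679 -88.56683186 125.35899953] -5.224724676098695
```

View pics/c16.png

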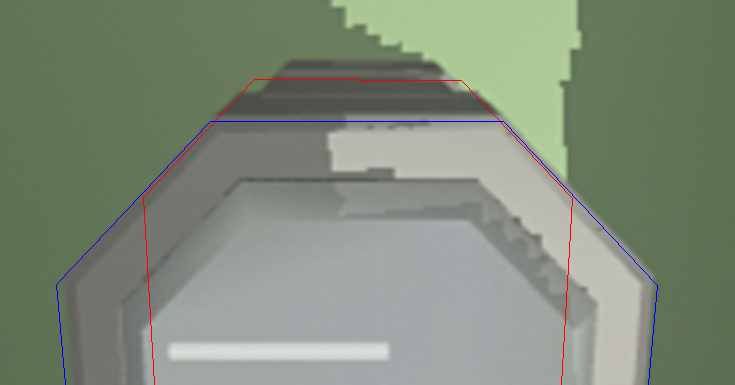

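View pics/w16.png

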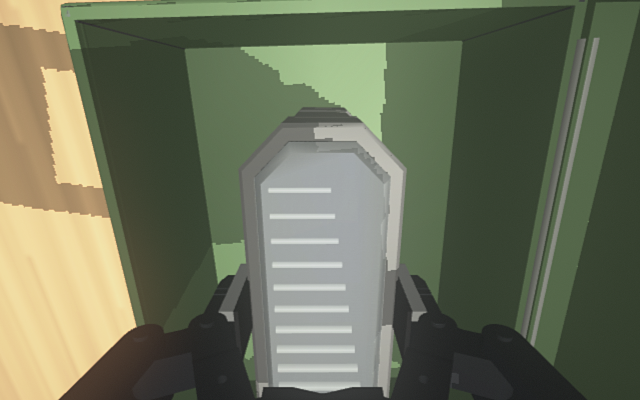

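```bash
python3 -m inch '[-0.0003,-0.0018,-0.006,0,0,0,1,0,0,-0.006,0,0,0,1,0,0,0,0,0,0,1,0,0,0,0,0,0,1]'
python3 - <<'E'
from h import *
s=observe();T=toolpose(s);np.save('T17.npy',T);print(s['ee_pos'],np.degrees(np.arctan2(T[1,0],T[0,0])))
a=grab_frame('wrist');cv2.imwrite('pics/w17.png',a)
A=cv2.resize(a[95:185,230:420],None,fx=4,fy=4,interpolation=cv2.INTER_CUBIC)
Rt=T[:3,:3]
def put(dz,off):
    ctr=T[:3,3]+Rt[:,0]*off[0]+Rt[:,2]*off[1]
    X=np.array([ctr+Rt[:,0]*l[0]+Rt[:,2]*l[1] for l in LV]);X[:,2]=dz;return X
B=A.copy()
for X,col in((put(76,(-.2,-2.6)),(0,0,255)),(put(34,(-.2,-2.6)),(255,0,0))):
    q=proj('wrist',X,T);cv2.polylines(B,[np.int32((q-[230,95])*4+2)],True,col,1)
cv2.imwrite('pics/c17.png',np.vstack([A[:140],B[:260]]))
E
```

```text
time: 18.83
ee_pos: [561.6, -91.1, 112.7]
orientation: [0.706, -0.706, 0.033, -0.033]
wrist_force: [0.3, 0.2, -4.5]
opening: 58.3
[561.61514234 -91.11149315 112.69899562] -5.289391541279168
```

View pics/c17.png

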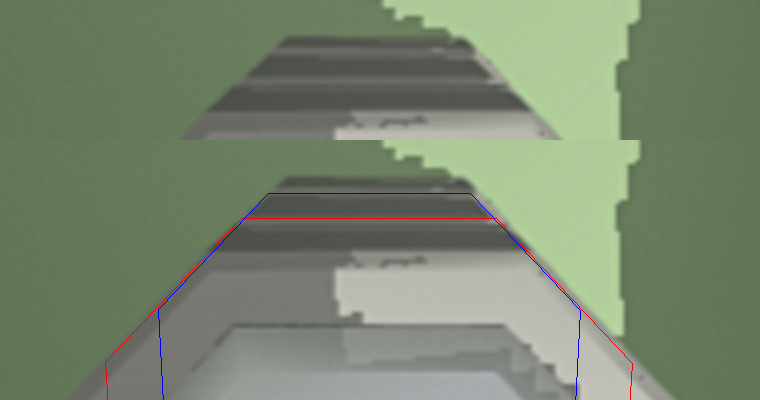

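```bash
python3 -m inch '[0,0.0003,-0.004,0,0,0,1,0,0,-0.004,0,0,0,1,0,0,-0.003,0,0,0,1,0,0,-0.001,0,0,0,1,0,0,0,0,0,0,1,0,0,0,0,0,0,1]'
python3 -m inch '[0,0,-0.0015,0,0,0,1,0,0,0,0,0,0,1,0,0,0,0,0,0,1]'
```

```text
time: 19.38
ee_pos: [561.8, -90.8, 102.8]
orientation: [-0.706, 0.706, -0.032, 0.033]
wrist_force: [-6.6, 1.6, 9.6]
opening: 58.0
time: 19.63
ee_pos: [561.9, -90.8, 102.7]
orientation: [-0.706, 0.706, -0.032, 0.033]
wrist_force: [-12.0, 2.2, 18.6]
opening: 58.3
```

```bash
python3 -m inch '[0,0,0.001,0,0,0,0,0,0,0,0,0,0,0,0,0,0,0,0,0,0,0,0,0,0,0,0,0,0,0,0.02,0,0,0,0,0,0,0.04,0,0,0,0,0,0.01,0.04,0,0,0,0,0,0.015,0.04,0,0,0,0,0,0.015,0.035,0,0,0,0,0,0,0,0,0,0,0,0,0,0,0,0,0,0]'
python3 - <<'E'
from h import *
s=observe();T=toolpose(s);np.save('T18.npy',T);print(s['ee_pos'],np.degrees(np.arctan2(T[1,0],T[0,0])))
a=grab_frame('wrist');cv2.imwrite('pics/w18.png',a)
cv2.imwrite('pics/s18.png',grab_frame('side'))
A=cv2.resize(a[100:300,250:400],None,fx=3,fy=3,interpolation=cv2.INTER_CUBIC);B=A.copy()
x=[561.5,-92.9,-.092];c,s=np.cos(x[2]),np.sin(x[2])
for z,col in((104,(0,0,255)),(76,(255,0,0)),(34,(0,255,255))):
  q=proj('wrist',np.c_[LV@np.array([[c,s],[-s,c]])+x[:2],np.full(6,z)],T)
  cv2.polylines(B,[np.int32((q-[250,100])*3+1)],True,col,1)
cv2.imwrite('pics/c18.png',np.hstack([A[:,:400],B[:,:400]]))
E
```

```text
time: 20.55
ee_pos: [562.6, -50.6, 277.0]
orientation: [-0.706, 0.707, -0.03, 0.034]
wrist_force: [0.7, -0.4, -0.1]
opening: 85.3
[562.63429429 -50.57423104 276.99095068] -5.203305926929311
```

View pics/c18.png

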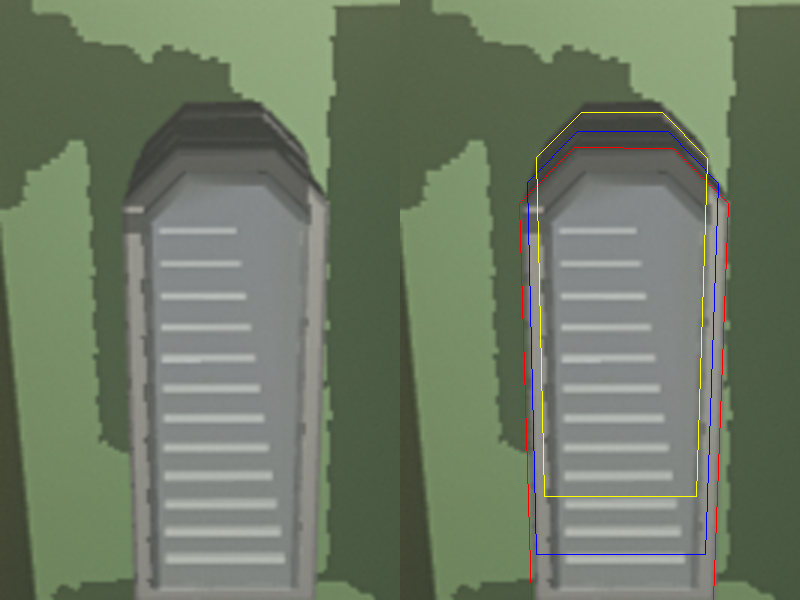

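View pics/s18.png

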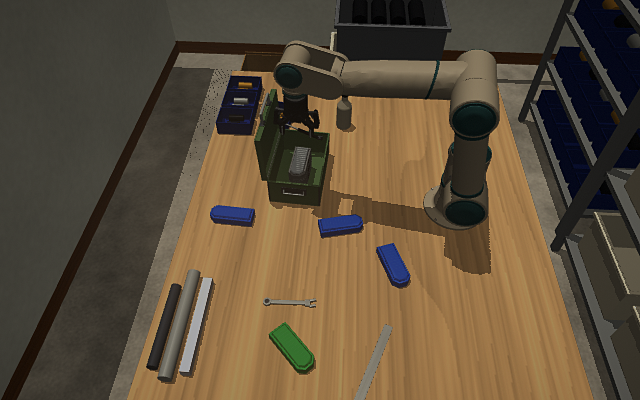

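```bash
python3 -m inch '[0,0,0.036,0,0,0,0.5,0,0,0.036,0,0,0.9,0.5,0,0,0.036,0,0,0.9,0.5,0.01,-0.01,0.03,0,0,0,0.5,0.02,-0.01,0,0,0,0,0.5,0.02,-0.015,0,0,0,0,0.5,0.02,-0.015,0,0,0,0,0.5,0,0,0,0,0,0,0.5,0,0,0,0,0,0,0.5]' 60
python3 - <<'E'
from h import *
s=observe();T=toolpose(s);np.save('T19.npy',T);print(s['ee_pos'],np.degrees(np.arctan2(T[1,0],T[0,0])),s['joint_pos'])
a=grab_frame('wrist');cv2.imwrite('pics/w19.png',a)
E
```

```text
time: 21.4
ee_pos: [632.7, -102.4, 407.8]
orientation: [0.707, -0.706, 0.024, -0.02]
wrist_force: [0.8, -0.2, -0.1]
opening: 42.6
[ 632.67631393 -102.43831534  407.82731227] -3.5748500589410677 [-2.18145411e-01  4.53064575e-01  6.22257141e-01  5.66500960e-05
  2.07317963e+00 -1.55721580e-01]
```

View pics/w19.png

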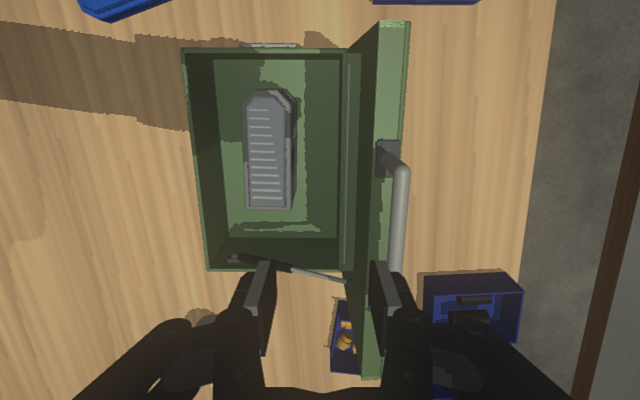

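```bash
python3 - <<'E'
from h import *
T=np.load('T19.npy')
for p in[(402,175),(396,262)]: print(bp('wrist',p,332,T))
E
```

```text
[680.64941003 -70.26345152 332.        ]
[ 677.63871268 -126.89476381  332.        ]
```

```bash
python3 -m inch '[0.015,-0.0065,0,0,0,0,0.5,0.015,-0.0065,0,0,0,0,0.5,0.015,-0.0065,0,0,0,0,0.5,0,0,0,0,0,0,0.5,0,0,0,0,0,0,0.5]'
python3 - <<'E'
from h import *
s=observe();T=toolpose(s);np.save('T20.npy',T);print(s['ee_pos'],T[:,1],np.degrees(np.arctan2(T[1,0],T[0,0])),s['joint_pos'])
a=grab_frame('wrist');cv2.imwrite('pics/w20.png',a)
E
```

```text
time: 21.87
ee_pos: [676.7, -120.4, 411.3]
orientation: [0.707, -0.707, 0.022, -0.021]
wrist_force: [-0.0, -0.4, 0.2]
opening: 42.7
[ 676.73787491 -120.36965099  411.28329049] [-1.58424813e-03  4.83313055e-04 -9.99998628e-01  0.00000000e+00] -3.4671944986831336 [-2.29777400e-01  6.47479309e-01  3.46143203e-01  1.31143145e-04
  2.14962283e+00 -1.69191479e-01]
```

View pics/w20.png

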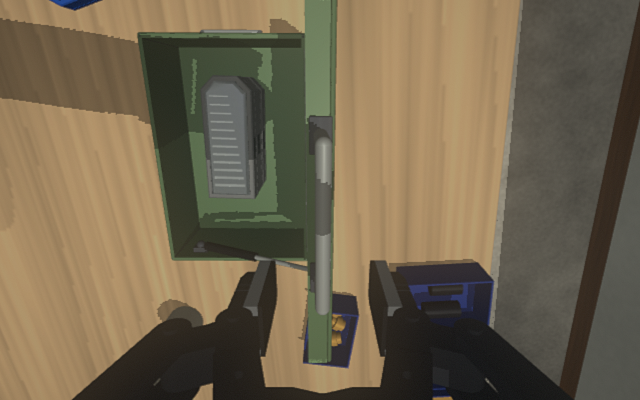

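The bar, from (323,140) to (322,310), lies centred between the jaws, so I can descend onto it.

```bash
python3 -m inch '[0,0,-0.025,0,0,0,0.5,0,0,-0.025,0,0,0,0.5,0,0,-0.018,0,0,0,0.55,0,0,-0.002,0,0,0,0.55,0,0,0,0,0,0,0.55]'
python3 -m inch '[0,0,0,0,0,0,1,0,0,0,0,0,0,1,0,0,0,0,0,0,1,0,0,0,0,0,0,1,0,0,0,0,0,0,1]' 60
```

```text
time: 22.33
ee_pos: [675.6, -120.0, 342.9]
orientation: [0.707, -0.707, 0.022, -0.021]
wrist_force: [0.0, 0.0, 0.6]
opening: 38.3
time: 22.75
ee_pos: [676.8, -120.5, 345.3]
orientation: [-0.707, 0.707, -0.02, 0.023]
wrist_force: [-1.7, 0.9, 6.0]
opening: 7.8
```

```bash
python3 -m inch '[-0.0135,0.0008,0.0005,0,0,0,1,-0.0135,0.0008,0.0005,0,0,0,1,-0.0225,0.0014,-0.0015,0,0,0,1,-0.022,0.0013,-0.004,0,0,0,1,-0.0215,0.0013,-0.006,0,0,0,1,-0.021,0.0013,-0.008,0,0,0,1,-0.020,0.0012,-0.0105,0,0,0,1,0,0,0,0,0,0,1]'
python3 -m inch '[-0.019,0.0011,-0.012,0,0,0,1,-0.0175,0.001,-0.014,0,0,0,1,-0.016,0.001,-0.016,0,0,0,1,-0.0145,0.0009,-0.0175,0,0,0,1,0,0,0,0,0,0,1]'
python3 - <<'E'
from h import *
cv2.imwrite('pics/s21.png',grab_frame('scene'))
E
```

```text
time: 23.42
ee_pos: [540.1, -111.9, 314.4]
orientation: [0.707, -0.707, 0.021, -0.022]
wrist_force: [-0.4, 2.8, 5.7]
opening: 7.2
time: 23.83
ee_pos: [472.5, -107.3, 252.3]
orientation: [0.708, -0.706, 0.024, -0.019]
wrist_force: [-9.2, 6.5, 7.1]
opening: 7.3
```

View pics/s21.png

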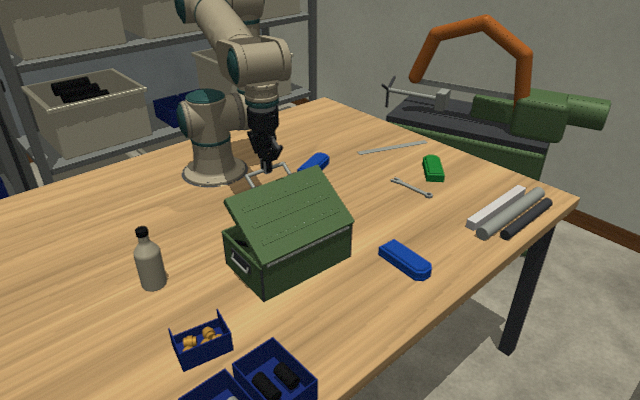

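```bash
python3 -m inch '[-0.0065,0.0003,-0.009,0,0,0,1,-0.006,0.0003,-0.0095,0,0,0,1,-0.0055,0,-0.010,0,0,0,1,-0.005,0,-0.010,0,0,0,1,-0.0045,0,-0.0105,0,0,0,1,-0.004,0,-0.0105,0,0,0,1,-0.0035,0,-0.011,0,0,0,1,-0.0028,0,-0.011,0,0,0,1,-0.0022,0,-0.011,0,0,0,1,-0.0018,0,-0.011,0,0,0,1,0,0,0,0,0,0,1,0,0,0,0,0,0,1]'
```

```text
time: 24.88
ee_pos: [433.1, -105.0, 149.3]
orientation: [0.709, -0.704, 0.022, -0.019]
wrist_force: [-5.5, 15.6, -0.4]
opening: 7.2
```

```bash
python3 -m inch '[-0.001,0.001,-0.006,0,0,0,1,-0.0005,0.001,-0.006,0,0,0,1,-0.0005,0,-0.005,0,0,0,1,0,0,0,0,0,0,1,0,0,0,0,0,0,1]'
```

```text
time: 25.3
ee_pos: [431.7, -104.7, 133.2]
orientation: [0.708, -0.706, 0.022, -0.021]
wrist_force: [-4.5, 6.0, 0.5]
opening: 7.4
```

```bash
python3 -m inch '[0,0,-0.002,0,0,0,1,0,0,-0.002,0,0,0,1,0,0,-0.002,0,0,0,1,0,0,0,0,0,0,1,0,0,0,0,0,0,1]'
```

```text
time: 25.72
ee_pos: [431.5, -104.7, 129.5]
orientation: [0.708, -0.706, 0.022, -0.02]
wrist_force: [-14.5, 9.8, 17.6]
opening: 7.3
```

```bash
python3 - <<'E'
from h import *
a=grab_frame('scene');cv2.imwrite('pics/s22.png',a)
b=cv2.imread('pics/scene0.png')
cv2.imwrite('pics/c22.png',np.vstack([cv2.resize(x[170:300,200:370],None,fx=2.2,fy=2.2,interpolation=cv2.INTER_CUBIC) for x in(a,b)]))
E
```

```text
(no output)
```

View pics/c22.png

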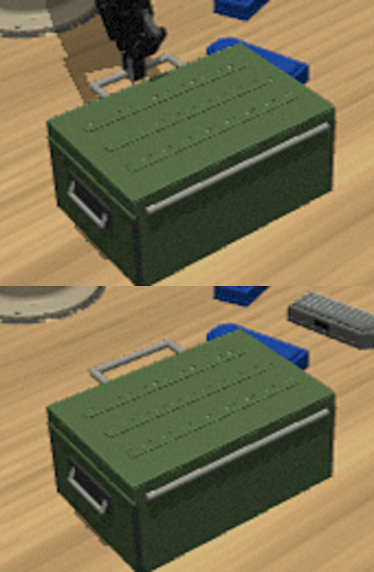

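The lid is shut and looks the same as in the start picture below it. I'll release, rise and check.

```bash
python3 -m inch '[0,0,0.001,0,0,0,0.55,0,0,0,0,0,0,0.55,0,0,0,0,0,0,0.55,0,0,0,0,0,0,0.55,0,0,0.02,0,0,0,0.55,0,0,0.035,0,0,0,0.55,0,0,0.035,0,0,0,0.55,0,0.01,0.035,0,0,0,0.5,0,0.02,0.02,0,0,0,0.5,0,0,0,0,0,0,0.5,0,0,0,0,0,0,0.5]'
python3 - <<'E'
from h import *
s=observe();T=toolpose(s);np.save('T23.npy',T);print(s['wrist_force'])
a=grab_frame('scene');cv2.imwrite('pics/s23.png',a);w=grab_frame('wrist');cv2.imwrite('pics/w23.png',w)
b=cv2.imread('pics/scene0.png')
cv2.imwrite('pics/c23.png',np.vstack([cv2.resize(x[170:300,200:370],None,fx=2.2,fy=2.2,interpolation=cv2.INTER_CUBIC) for x in(a,b)]))
sd=grab_frame('side');cv2.imwrite('pics/sd23.png',sd)
d=cv2.absdiff(sd,cv2.imread('pics/side0.png')).max(2)
print('side diff bottle/bin/spanner',[int((d[y0:y1,x0:x1]>40).sum()) for x0,x1,y0,y1 in((333,356,88,132),(268,298,98,128),(260,320,294,310))])
d=cv2.absdiff(a,b).max(2);print('scene',[int((d[y0:y1,x0:x1]>40).sum()) for x0,x1,y0,y1 in((130,170,222,292),(165,235,310,368),(388,436,175,200))])
E
```

```text
time: 26.68
ee_pos: [432.5, -75.7, 274.3]
orientation: [-0.707, 0.707, -0.02, 0.022]
wrist_force: [-0.7, -0.1, 0.0]
opening: 42.7
[-0.66241353 -0.11521254  0.04937573]
side diff bottle/bin/spanner [481, 0, 0]
scene [0, 0, 0]
```

View pics/c23.png

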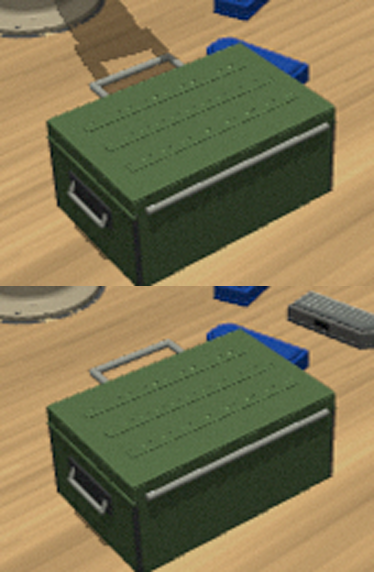

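View pics/w23.png

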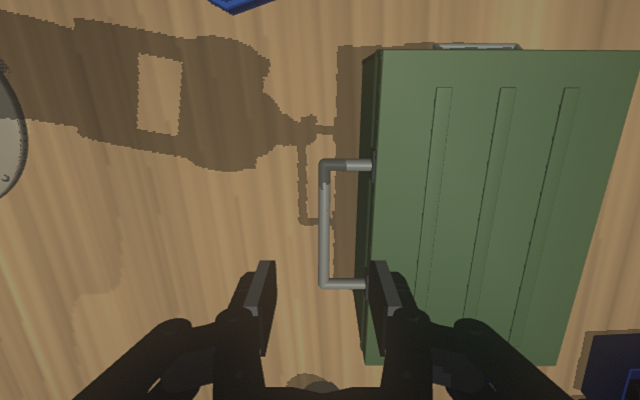

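```bash
python3 - <<'E'
from h import *
a=cv2.imread('pics/s23.png');b=cv2.imread('pics/scene0.png')
d=cv2.absdiff(a,b).max(2);print((d[195:295,222:355]>30).sum(),(d[190:215,240:290]>30).sum())
E
python3 -c "
from station import hand_in;print(hand_in())"
```

```text
286 441
the job is handed in; nothing more can be done
None
```

I put both cassettes away in the chest, shut the lid under control and handed the job in at about 27 s. The hand-in gives no verdict, so the results below are my own checks.

**Lid opening:** I gripped the handle and raised the lid along its arc. The strut held it open with the handle about 332 mm above the bench, near the 1.62 rad stop.

**Deep cassette:** It stopped hard with the TCP at 67.9 mm, where a full seat would be 67.7 mm. The wrist-camera fit put it within about 1 mm of the base cassette, with the same yaw and the chamfers matched.

**Shallow cassette:** It stopped hard at 102.7 mm, where a full seat would be 102.0–102.5 mm. The overlay after release shows it nested over the deep cassette.

**Lid closing:** I held the handle all the way down, taking slow steps at the end. The closed lid looks the same as in the start picture, but I had no joint reading. A last scene-camera comparison showed a few hundred changed pixels around the chest and handle. The arm's shadow now falls there, and I didn't look into the cause further.

**Bystanders:** The scene camera showed no change at the bottle, bin or spanner. In the side view the bin and spanner were also unchanged. The 481 changed pixels at the bottle there are probably the arm in front of it.

**Disagreement:** The task says the shallow cassette is turned by more than a right angle from the base cassette, but I measured about 75°. I used the grey one anyway: it matched the 28 mm height, and all the other shallow-looking ones were blue or green.

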